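# Set up a colour-mixing station: seat the cup, raise the stirring spatula over it

### The arm

A 6-joint arm with a two-finger parallel gripper is mounted at the origin on the work surface. World frame = base frame: x ahead of the robot, y to its left, z up, the work surface at z = 0. Lengths are in m, angles in rad, forces in N, time in s.
With the tool pointing down it reaches from about 0.35 to 0.775 m from the base axis. Payload 7.3 kg.
Tool frame: the origin (TCP) lies at the very end of the fingers, on their centre line; the grasp point (between the pads) lies 19 mm behind it; z points along the fingers, x is the direction in which the jaws open and shut, and the axes are right-handed (so a half turn about z gives the same grasp; the last joint's range is limited). The gripper opens to 92 mm and grips with 3 to 60 N. Pads are 19 mm wide; open, the fingers measure 130 mm over their backs; the gripper's body (75 mm by 190 mm) begins 47 mm behind the grasp point.
Start: joints at [1.031, 0.342, 1.524, -0, 1.275, -0.146], TCP at [0.201, 0.485, 0.227] pointing down, gripper open.
Joint ranges: [-2.53, 2.53], [-0.77, 2.02], [0.04, 2.7], [-1, 4.14], [0.28, 2.66], [-3.11, 3.11]. Speed limits (rad/s): [2.57, 2.57, 3.14, 3.14, 3.14, 3.14].

### API

Orientations are given as [roll, pitch, yaw] about the fixed x, y, z axes, in that order (R = Rz(yaw) Ry(pitch) Rx(roll)).
In Python, from cell import observe, read_camera, camera_params, hand_in gives the robot as it stands.
- The arm moves only by the tool apply_moves, never from a script. Its argument "increments" is a list of rows, each an object with "grip": the opening, from 0 (shut) to 1 (fully open); "linear": the shift along the world's x, y, z in mm, a list of three; "turn": the turn, a rotation vector about the world's x, y, z in units of 6 degrees (1.0 is 6 degrees), a list of three. A call has 1 to 10 rows; each row is the pose to reach, as a shift and turn from the pose commanded when the call began; what a row does not reach only later rows make up. A row lasts 1/10 s, in which the tool goes at most 50 mm and 8.59 degrees, less where a joint would pass 70% of its speed; a pose out of reach is approached as far as the arm can. A call with a gripper value outside its range is refused whole. The fingers move at their own pace and stop on an object; "grip_force" is the grip in N (left out, the last holds). Time passes only in rows, so rows that repeat a pose let the fingers close. It gives the time, the measured TCP pose, the force and the opening at its end, in the units of the state.
- observe(): the state, without advancing time (a new reading comes with each control period).
- read_camera(name): name is "scene" or "side" or "wrist"; returns the picture (400x640x3 uint8, red, green, blue); there is no depth.
- camera_params(name): a dict with "camera_matrix" (3x3 intrinsics, pixels), "world_to_cam" (4x4, takes a point from world to camera coordinates); the wrist camera has in their place "hand_eye" (4x4, takes a point from camera to tool coordinates, whose origin is the TCP and whose axes are the tool frame's). Camera axes: x right, y up, looking along -z (the intrinsics and any distortion apply to the point x, -y, -z); pixel columns grow to the right and rows downward; lengths in m; the calibration is good to about 2 mm. A picture is of the moment at which its call begins: read the wrist's pose just before it. camera_params takes no time and is no camera call.
- hand_in(): hands the job in, once; it reports no verdict.
The state is a dict: "time": time; "qpos": joint angles; "qvel": joint speeds; "joint_efforts": joint torques, N m; "tool_pos": TCP position; "tool_rot": TCP orientation; "contact_force": force on the tool from outside, world axes, zero at the start; "torque": the same for the moment, N m; "opening": finger opening in m.
Only numpy, scipy, OpenCV 4.12 (cv2) and the standard library are available. Lean on these libraries where they do the work, as an engineer would, in place of code of your own. Each camera call takes 0.05 s, during which the arm holds its last target.

### The job

Seat the mixing cup fully down on the shaker base, its foot plate flat and both pegs through the ear holes, and let go of it. Then draw the red-handled spatula out of its slanted wooden holder, turn it upright with the blade down, and finish holding it still in the gripper, the blade's tip a few centimetres above the middle of the cup's mouth and clear of it. Leave the other things on the bench where they stand.

Things in the scene. Friction and masses are not known exactly. Their poses are not given: they have to be found in the camera images.
- cup_center (a point): Mixing cup, loose, about 250 g, 78 tall: white, round, outer diameter 60, wall 3, open top, on a blue foot plate 64 (cup x) by 112 (cup y), 8 thick, with two round through holes of 12 diameter on the cup's y axis, 42 either side of the centre. This point is on its axis half-way up: 39 above the underside, 39 below the rim. z is up. It starts standing on the bench.
- cup_foot (a point): Centre of the cup's underside, axes as the cup's.
- cup_rim (a point): Centre of the cup's mouth, at rim height, axes as the cup's.
- cup: The mixing cup; origin at the centre of its underside.
- base: Shaker base, fixed: grey box 140 (x) by 150 (y), a black knob on its -x side. On top a black round pad, its top 34 above the bench, and two upright brass pegs of 9 diameter on the base's y axis, 42 either side of the centre, standing 15 above the pad, tips tapered. Origin at the centre of the underside.
- base_seat (a point): Centre of the pad's top face (34 above the bench), midway between the pegs; axes as the base's. The centre of the cup's underside comes here, with the cup's y axis along the base's y axis (either way round).
- holder: Wooden spatula holder, fixed to the bench: foot 130 by 90, with a flat slanted sleeve that leans 45 degrees from vertical towards the holder's -x. The sleeve is 90 deep along its slant, inner opening 41 wide (y) and 10 thick. Origin at the bench surface.
- holder_bottom (a point): The bottom of the sleeve, where the spatula's tip rests at the start: 26 above the bench.
- spatula_grip (a point): Stirring spatula, loose, about 110 g, 235 long: steel blade 34 wide, 5 thick over the lowest 88, narrow steel neck, straight red handle 20 wide (y) by 16 (x) from 120 to 235 above the tip. This point is on the handle's axis, 185 from the tip, 50 below the handle's end. z runs from tip to handle end, x is square to the blade's flat face, y across the blade.
- spatula_tip (a point): Middle of the blade's tip edge, axes as the spatula's.
- spatula: The spatula; origin at its tip. It starts in the holder's sleeve, tip on its bottom, z leaning 45 degrees from vertical, x up and away, y level; it comes out along its z after 90 of travel.
- dish: Bystander: blue dish, 110 across, 24 high. Origin at the underside.
- bowl: Bystander: brown bowl, 76 across, 40 high. Origin at the underside.
- jar: Bystander: amber jar, 60 across, 85 high. Origin at the underside.
- jar_green: Bystander: green jar, 64 across, 75 high. Origin at the underside.
- vase: Bystander: copper vase with red bands, 116 across, 190 high. Origin at the underside.
- sprayer: Bystander: clear spray bottle with black head, 68 across, 155 high. Origin at the underside.
- brush: Bystander: a brush lying on the bench.
Mind the look-alikes: they are no part of the job. What is shaped like the spatula but purple is not meant. What is shaped like the holder but pink is not meant.

How it is judged:
On the way, in this order (a step that is already met when the one before it is completed fails the run):
1. the cup is fully down on the pegs and let go (horizontal distance between cup_foot and base_seat below 0.004 m and z of cup_foot in the frame of base_seat between -0.003 and 0.003 m and angle between the y axis of cup_foot and the y axis of base_seat, either way round below 0.09 rad and angle between cup_foot's own z axis and vertical below 0.05 rad and contact force between the fingers and cup below 0.1 N), for 0.2 s.
2. the spatula is drawn clear of the holder (distance between spatula_tip and holder_bottom above 0.095 m and contact force between spatula and holder below 0.05 N and contact force between the fingers and spatula above 1 N), for 0.1 s.
At the end, for the whole second after the job is handed in: Cup let go, on the pad within 3 mm in height, 4 mm sideways, 5 degrees; spatula held still by the fingers, upright (blade down) within 11 degrees, tip within 20 mm sideways of the centre of the cup's mouth and 8 to 90 mm above the rim, touching neither cup, base nor holder (all of step 1 and contact force between the fingers and spatula above 1 N and angle between spatula_grip's own z axis and vertical below 0.2 rad and horizontal distance between spatula_tip and cup_rim below 0.02 m and z of spatula_tip in the frame of cup_rim between 0.008 and 0.09 m and linear speed of spatula below 0.03 m/s and angular speed of spatula below 0.3 rad/s and contact force between spatula and cup below 0.05 N and contact force between spatula and holder below 0.05 N and contact force between spatula and base below 0.05 N); the arm keeps its last pose, push and grip.
It fails at once if a bystander is pushed away (more than 3 cm) or knocked over (distance of any of dish, bowl, jar, jar_green, vase, sprayer, brush from where it was at the start of the episode above 0.03 m or angle between any of dish, bowl, jar, jar_green, vase, sprayer's own z axis and vertical above 0.5 rad).
It also fails if it takes over 61 s, if anything falls off the work surface, if the arm or the gripper's body presses on something with over 40 N, if the wrist force passes 120 N, or if a joint passes its speed limit or range.

## Working session

There is one attempt and no reset: what is moved stays moved. The work goes in short steps, Python scripts to look and compute and a tool call to move; the robot and the scene stay as the last step left them, time stands still between calls to the robot, and variables do not carry over. Pictures are saved under pics/ and viewed, and the job is handed in when it is done.

Besides the shell and the picture viewer there is one more tool, called after "Call:" as name([rows], argument=value, ...), one row to a line, values as JSON. apply_moves: Moves the arm, as the interface text tells. Its arguments: {"type":"object","properties":{"increments":{"type":"array","items":{"type":"object","properties":{"grip":{"type":"number"},"linear":{"type":"array","items":{"type":"number"}},"turn":{"type":"array","items":{"type":"number"}}}}},"grip_force":{"type":"number"}},"required":["increments"]}

```bash
ls; mkdir -p pics; python3 - <<'E'
from cell import *
import cv2,json,numpy as np
np.set_printoptions(precision=4,suppress=True)
s=observe();print(s)
for n in ("scene","side","wrist"):
    p=camera_params(n);print(n,p)
    im=read_camera(n);cv2.imwrite(f"pics/{n}0.png",im[:,:,::-1])
E
```

```text
pics
{'time': 0.0, 'qpos': array([ 1.031 ,  0.3428,  1.525 ,  0.    ,  1.2754, -0.146 ]), 'qvel': array([-0.0019,  0.0014, -0.0009,  0.002 ,  0.0014, -0.0015]), 'joint_efforts': array([  0.0001, -43.1248, -24.422 ,   0.0717,   0.0559,  -0.0001]), 'tool_pos': array([0.2012, 0.4845, 0.226 ]), 'tool_rot': array([-3.1413,  0.0016,  1.177 ]), 'contact_force': array([ 1.2102,  0.0635, -0.0905]), 'torque': array([-0.046 ,  0.0051,  0.0014]), 'opening': 0.09186929821784741}
scene {'camera_matrix': array([[424.8898,   0.    , 315.4205],
       [  0.    , 424.8898, 200.8476],
       [  0.    ,   0.    ,   1.    ]]), 'world_to_cam': array([[-0.4943,  0.8693,  0.0012,  0.1981],
       [-0.6701, -0.3819,  0.6365,  0.2773],
       [ 0.5538,  0.3138,  0.7712, -1.8537],
       [ 0.    ,  0.    ,  0.    ,  1.    ]])}
side {'camera_matrix': array([[367.6355,   0.    , 320.7327],
       [  0.    , 367.6355, 202.2457],
       [  0.    ,   0.    ,   1.    ]]), 'world_to_cam': array([[ 0.8329, -0.5533, -0.0149, -0.3742],
       [ 0.3129,  0.4485,  0.8372, -0.2809],
       [-0.4566, -0.7019,  0.5467, -1.2441],
       [ 0.    ,  0.    ,  0.    ,  1.    ]])}
wrist {'camera_matrix': array([[294.2676,   0.    , 319.7013],
       [  0.    , 294.2676, 198.9596],
       [  0.    ,   0.    ,   1.    ]]), 'hand_eye': array([[ 1.    , -0.0017, -0.0004,  0.    ],
       [-0.0018, -0.9667, -0.2559, -0.0675],
       [ 0.0001,  0.2559, -0.9667, -0.1561],
       [ 0.    ,  0.    ,  0.    ,  1.    ]])}
```

View pics/scene0.png

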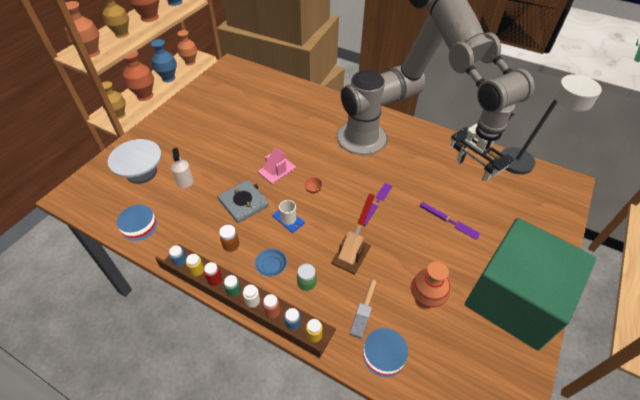

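View pics/side0.png

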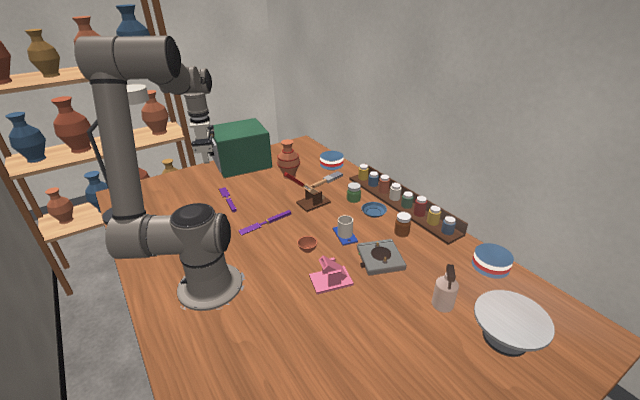

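View pics/wrist0.png

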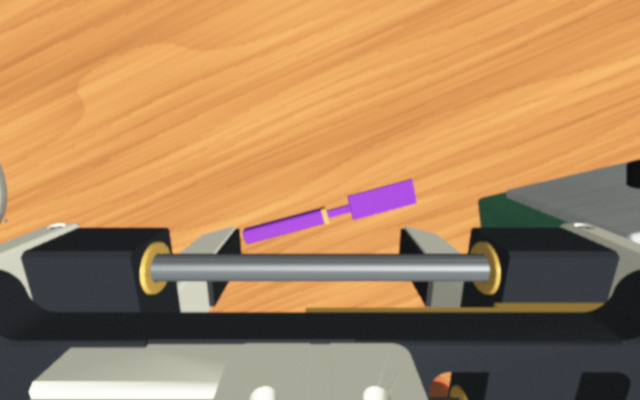

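The scene view shows the base near (243,200), the cup near (288,215), the holder near (352,252) with the red handle rising to (368,200), and the bowl near (313,185). I'll enlarge these areas.

```bash
cat > h.py <<'E'
import numpy as np,cv2
from scipy.spatial.transform import Rotation as R
from cell import *
np.set_printoptions(precision=4,suppress=True)
def proj(n,P,pose=None):
    p=camera_params(n);K=p["camera_matrix"];P=np.atleast_2d(P)
    W=p["world_to_cam"] if n!="wrist" else np.linalg.inv(T(pose)@p["hand_eye"])
    c=P@W[:3,:3].T+W[:3,3]
    return np.c_[K[0,0]*c[:,0]/-c[:,2]+K[0,2], K[1,1]*-c[:,1]/-c[:,2]+K[1,2]]
def T(pose):
    M=np.eye(4);M[:3,:3]=R.from_euler("xyz",pose[1]).as_matrix();M[:3,3]=pose[0];return M
def back(n,uv,z,pose=None):
    p=camera_params(n);K=p["camera_matrix"];uv=np.atleast_2d(uv).astype(float)
    C=np.linalg.inv(p["world_to_cam"]) if n!="wrist" else T(pose)@p["hand_eye"]
    d=np.c_[(uv[:,0]-K[0,2])/K[0,0],-(uv[:,1]-K[1,2])/K[1,1],-np.ones(len(uv))]@C[:3,:3].T
    o=C[:3,3];t=(z-o[2])/d[:,2];return o+d*t[:,None]
def crop(f,x0,y0,w,h,k,out):
    im=cv2.imread(f)[y0:y0+h,x0:x0+w];cv2.imwrite(out,cv2.resize(im,None,fx=k,fy=k,interpolation=cv2.INTER_CUBIC))
E
python3 - <<'E'
from h import *
crop("pics/scene0.png",210,140,200,140,4,"pics/s0a.png")
crop("pics/side0.png",230,160,200,140,4,"pics/d0a.png")
E
```

```text
(no output)
```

View pics/s0a.png

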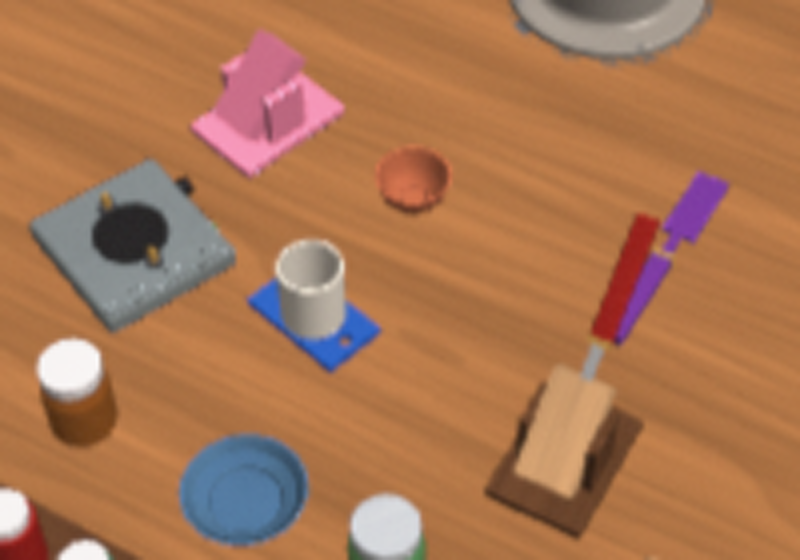

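View pics/d0a.png

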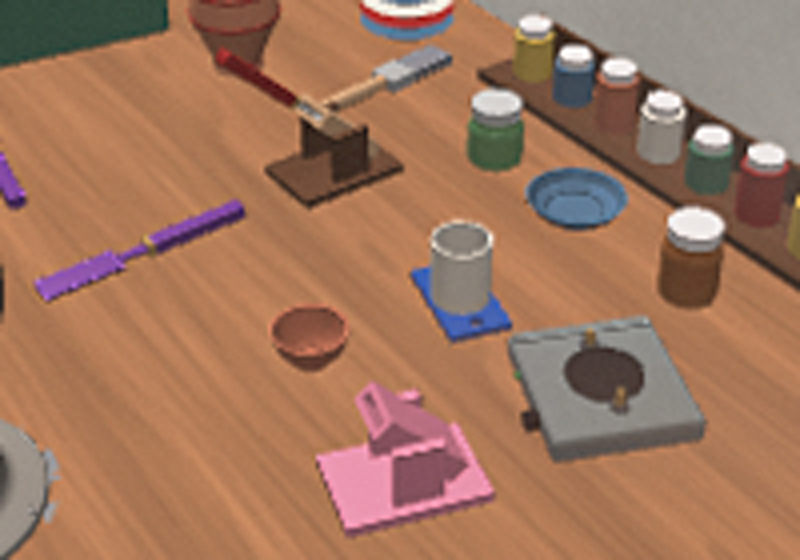

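```bash
cat > fit1.py <<'E'
from h import *
from scipy.optimize import least_squares
S=lambda u,v:("scene",210+u/4-0.375,140+v/4-0.375)
D=lambda u,v:("side",230+u/4-0.375,160+v/4-0.375)
def fit(pts,x0):
    def tr(p,P):
        c,s=np.cos(p[2]),np.sin(p[2]);P=np.array(P,float)
        return np.array([p[0]+c*P[0]-s*P[1],p[1]+s*P[0]+c*P[1],P[2]])
    f=lambda p:np.concatenate([(proj(m[0],tr(p,P))[0]-m[1:]) for P,m in pts])
    r=least_squares(f,x0);return r.x,r.fun.reshape(-1,2)
def rough(m,z): return back(m[0],m[1:],z)[0]
# base
a,b=rough(S(105,197),.049),rough(S(152,248),.049);print("pegs scene",a,b,np.linalg.norm(a-b))
a2,b2=rough(D(591,333),.049),rough(D(622,390),.049);print("pegs side",a2,b2,np.linalg.norm(a2-b2))
print("rim",rough(S(311,265),.078),rough(D(461,240),.078))
for q in [(248,297),(332,365),(380,327)]: print("foot S",rough(S(*q),.008))
for q in [(413,270),(455,337),(510,322)]: print("foot D",rough(D(*q),.008))
for q in [(487,492),(578,533),(642,425)]: print("holder S",rough(S(*q),.006))
for q in [(267,170),(310,203),(402,165)]: print("holder D",rough(D(*q),.006))
# spatula handle: triangulate ends
def tri(m1,m2):
    f=lambda X:np.concatenate([proj(m1[0],X)[0]-m1[1:],proj(m2[0],X)[0]-m2[1:]])
    r=least_squares(f,[.5,.2,.1]);return r.x,np.abs(r.fun).max()
e1=tri(S(648,218),D(222,57));e2=tri(S(604,336),D(297,100));print("handle",e1,e2,np.linalg.norm(e1[0]-e2[0]))
print("bowl",rough(S(413,178),.03),"dish",rough(S(243,490),.02),"jar",rough(S(72,368),.085),"green",rough(S(386,520),.075))
E
python3 fit1.py
```

```text
pegs scene [ 0.5432 -0.2632  0.049 ] [ 0.5722 -0.1887  0.049 ] 0.07996318005261455
pegs side [ 0.5699 -0.1934  0.049 ] [ 0.5409 -0.2675  0.049 ] 0.07951624300230663
rim [ 0.5361 -0.0378  0.078 ] [ 0.5347 -0.0417  0.078 ]
foot S [ 0.5511 -0.1012  0.008 ]
foot S [0.5784 0.0068 0.008 ]
foot S [0.5204 0.0226 0.008 ]
foot D [0.5228 0.0213 0.008 ]
foot D [ 0.4947 -0.0882  0.008 ]
foot D [ 0.5518 -0.1002  0.008 ]
holder S [0.6247 0.1896 0.006 ]
holder S [0.622  0.2744 0.006 ]
holder S [0.4978 0.2753 0.006 ]
holder D [0.4968 0.2697 0.006 ]
holder D [0.5019 0.186  0.006 ]
holder D [0.6274 0.1912 0.006 ]
handle (array([0.4307, 0.2292, 0.1899]), np.float64(0.01880245394187341)) (array([0.5088, 0.2293, 0.1156]), np.float64(1.6056229023324704)) 0.10777646531427959
bowl [ 0.3644 -0.0321  0.03  ] dish [0.7322 0.0141 0.02  ] jar [ 0.7345 -0.15    0.085 ] green [0.7249 0.1502 0.075 ]
```

Call:
apply_moves([
  {"grip": 1, "linear": [20, -20, 34], "turn": [0, 0, 0]},
  {"grip": 1, "linear": [50, -60, 34], "turn": [0, 0, 0.3]},
  {"grip": 1, "linear": [75, -100, 34], "turn": [0, 0, 0.6]},
  {"grip": 1, "linear": [100, -140, 34], "turn": [0, 0, 0.9]},
  {"grip": 1, "linear": [122, -185, 34], "turn": [0, 0, 1.38]},
  {"grip": 1, "linear": [145, -230, 34], "turn": [0, 0, 1.38]},
  {"grip": 1, "linear": [165, -275, 34], "turn": [0, 0, 1.38]},
  {"grip": 1, "linear": [185, -320, 34], "turn": [0, 0, 1.38]},
  {"grip": 1, "linear": [205, -365, 34], "turn": [0, 0, 1.38]},
  {"grip": 1, "linear": [225, -410, 34], "turn": [0, 0, 1.38]},
])

```text
time: 1.15
tool_pos: [0.4267, 0.0729, 0.2608]
tool_rot: [3.141, -0.0, 1.321]
contact_force: [1.4, 0.2, -0.1]
opening: 0.0917
```

```bash
cat > log.py <<'E'
from h import *
import json
s=observe();d={k:np.array(s[k]).tolist() for k in("qpos","tool_pos","tool_rot")}
open("kin.jsonl","a").write(json.dumps(d)+"\n");print(np.array(d["qpos"]))
E
echo '{"qpos":[1.031,0.3428,1.525,0.0,1.2754,-0.146],"tool_pos":[0.2012,0.4845,0.226],"tool_rot":[-3.1413,0.0016,1.177]}'>kin.jsonl; python3 log.py
```

```text
[-0.0084  0.1431  1.6949  0.0003  1.3034 -1.3299]
```

Call:
apply_moves([
  {"grip": 1, "linear": [15, -45, 0], "turn": [0, 0, 0]},
  {"grip": 1, "linear": [30, -90, 0], "turn": [0, 0, 0]},
  {"grip": 1, "linear": [50, -135, 0], "turn": [0, 0, 0]},
  {"grip": 1, "linear": [70, -180, 0], "turn": [0, 0, 0]},
  {"grip": 1, "linear": [75, -200, 0], "turn": [0, 0, 0]},
  {"grip": 1, "linear": [75, -200, 0], "turn": [0, 0, 0]},
])

```text
time: 1.75
tool_pos: [0.5017, -0.1279, 0.2598]
tool_rot: [-3.14, 0.0, 1.318]
contact_force: [-0.8, 1.0, 0.2]
opening: 0.0918
```

```bash
python3 log.py; python3 - <<'E'
from h import *
s=observe();print(s["tool_pos"],s["tool_rot"],s["qvel"])
cv2.imwrite("pics/w1.png",read_camera("wrist")[:,:,::-1])
np.save("pose1.npy",np.array([s["tool_pos"],s["tool_rot"]]))
E
```

```text
[-0.3975  0.305   1.4848 -0.0004  1.3529 -1.7151]
[ 0.5017 -0.1279  0.2598] [-3.1405  0.0003  1.3177] [ 0.0566 -0.0368  0.0447  0.0204  0.009   0.0341]
```

View pics/w1.png

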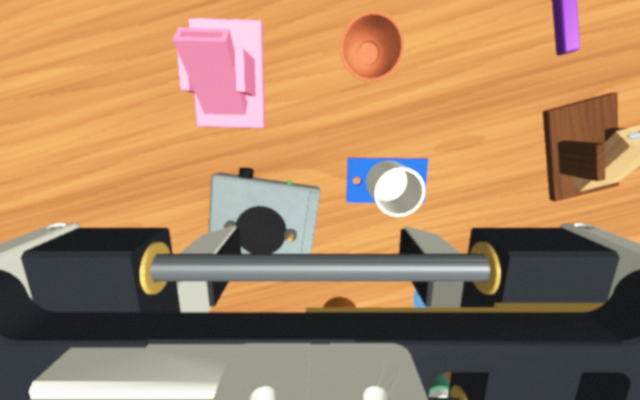

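The wrist view shows the base at about (265,215), partly behind the rod, and the cup at (395,190). Image up points towards the robot, so I'll move 70 mm further out for a clear view.

Call:
apply_moves([
  {"grip": 1, "linear": [40, 0, 10], "turn": [0, 0, 0]},
  {"grip": 1, "linear": [75, 0, 20], "turn": [0, 0, 0]},
  {"grip": 1, "linear": [75, 0, 20], "turn": [0, 0, 0]},
  {"grip": 1, "linear": [75, 0, 20], "turn": [0, 0, 0]},
])

```text
time: 2.2
tool_pos: [0.576, -0.1236, 0.2802]
tool_rot: [-3.14, -0.0, 1.323]
contact_force: [-0.2, -0.0, 0.9]
opening: 0.092
```

```bash
python3 log.py; python3 - <<'E'
from h import *
s=observe();print(s["tool_pos"],s["tool_rot"],s["qvel"])
cv2.imwrite("pics/w2.png",read_camera("wrist")[:,:,::-1])
np.save("pose2.npy",np.array([s["tool_pos"],s["tool_rot"]]))
crop("pics/w2.png",200,70,250,180,3,"pics/w2a.png")
E
```

```text
[-0.3416  0.4314  1.2402  0.0002  1.4716 -1.6651]
[ 0.576  -0.1236  0.2802] [-3.14   -0.0003  1.3235] [-0.0147 -0.0229  0.0378 -0.0045 -0.001  -0.0027]
```

View pics/w2a.png

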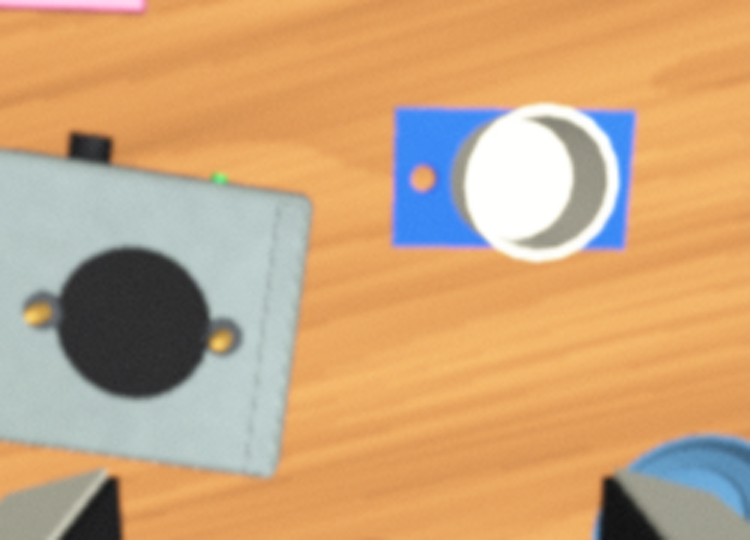

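View pics/w2.png

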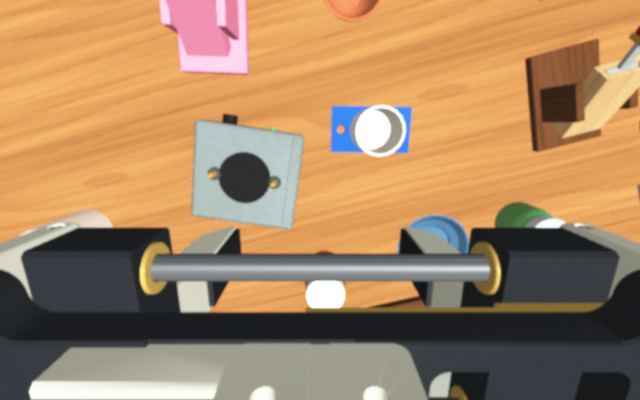

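The view is now clear. The pad is at about (245,177) with pegs at about (214,174) and (275,183). The cup rim is at about (380,130), and the blue foot corners and one hole are visible.

```bash
cat > m2.py <<'E'
from h import *
import sys
im=cv2.imread(sys.argv[1]);pose=np.load(sys.argv[2])
def big(mask,near=None):
    n,l,st,c=cv2.connectedComponentsWithStats(mask.astype(np.uint8))
    i=1+np.argmax(st[1:,4]);return (l==i),c[i],st[i]
b,g,r=[im[:,:,i].astype(int) for i in range(3)]
roi=np.zeros(b.shape,bool);roi[110:225,190:310]=1
pad,c,st=big((r<75)&(g<75)&(b<75)&roi&(np.arange(400)[:,None]>135));
cn,_=cv2.findContours(pad.astype(np.uint8),0,1);e=cv2.fitEllipse(max(cn,key=len));print("pad",c,st,e)
P=back("wrist",e[0],.034,pose)[0];print("pad pos",P)
# edges of pad -> diameter
gold=(r-b>70)&(r>120)&roi;n,l,s2,cc=cv2.connectedComponentsWithStats(gold.astype(np.uint8))
print("gold",[(cc[i],s2[i,4]) for i in range(1,n) if s2[i,4]>4])
roi2=np.zeros(b.shape,bool);roi2[90:170,320:425]=1
blue=(b-r>80)&roi2;
cn,_=cv2.findContours(blue.astype(np.uint8),0,1)
pts=np.vstack([c.reshape(-1,2) for c in cn if len(c)>8]);rect=cv2.minAreaRect(pts)
print("blue rect",rect);
pw=back("wrist",pts,.008,pose)[:,:2]*1000
rr=cv2.minAreaRect(pw.astype(np.float32));print("blue world mm",rr)
white=(np.minimum(np.minimum(r,g),b)>150)&(abs(r-b)<60)&roi2
w,c,st=big(white);cn,_=cv2.findContours(w.astype(np.uint8),0,1);h=cv2.convexHull(max(cn,key=len));e=cv2.fitEllipse(h);print("rim",e,back("wrist",e[0],.078,pose)[0])
# circle diameters
hw=back("wrist",h.reshape(-1,2),.078,pose)[:,:2].astype(np.float32)*1000;print("rim circle mm",cv2.minEnclosingCircle(hw))
E
python3 m2.py pics/w2.png pose2.npy
```

```text
pad [243.9989 177.09  ] [ 220  153   50   49 1877] ((244.00437927246094, 177.09666442871094), (46.71751022338867, 49.335819244384766), 126.30562591552734)
pad pos [ 0.5575 -0.2272  0.034 ]
gold [(array([263.0442, 150.5713]), np.int32(3487)), (array([211.9545, 174.2045]), np.int32(44)), (array([273.1111, 183.3333]), np.int32(36))]
blue rect ((370.5001525878906, 128.9921875), (78.70913696289062, 45.21323013305664), 0.8951737284660339)
blue world mm ((538.5650634765625, -40.47236633300781), (110.4479751586914, 62.32901382446289), 75.04084777832031)
rim ((367.86328125, 129.12661743164062), (55.356468200683594, 128.19570922851562), 89.89180755615234) [ 0.533 -0.054  0.078]
rim circle mm ((534.5794677734375, -51.41672897338867), 53.627647399902344)
```

```bash
python3 - <<'E'
from h import *
p=np.load("pose2.npy")
c=lambda u,v:(200+(u+.5)/3-.5,70+(v+.5)/3-.5)
a=back("wrist",(211.95,174.2),.043,p)[0];b=back("wrist",(273.1,183.3),.043,p)[0]
d=b-a;print("pegs",(a+b)/2,np.linalg.norm(d),np.degrees(np.arctan2(d[1],d[0])))
a=back("wrist",c(41,310),.034,p)[0];b=back("wrist",c(224,337),.034,p)[0]
d=b-a;print("peg bases",(a+b)/2,np.linalg.norm(d),np.degrees(np.arctan2(d[1],d[0])))
print("rim",back("wrist",c(541,182),.078,p)[0],"inner bottom",back("wrist",c(519,180),.008,p)[0])
print("hole",back("wrist",c(422,178),.008,p)[0])
for q in [(311,200),(275,476)]: print("base edge +y",back("wrist",c(*q),.032,p)[0])
for q in [(396,108),(636,112),(626,249),(393,246)]: print("foot",back("wrist",c(*q),.008,p)[0])
E
```

```text
pegs [ 0.5582 -0.227   0.043 ] 0.08314161947521918 67.2461181039188
peg bases [ 0.558  -0.2274  0.034 ] 0.08474591681558062 67.33090122642041
rim [ 0.5379 -0.0403  0.078 ] inner bottom [ 0.5398 -0.0371  0.008 ]
hole [ 0.5277 -0.0814  0.008 ]
base edge +y [ 0.524  -0.1333  0.032 ]
base edge +y [ 0.6468 -0.184   0.032 ]
foot [ 0.4941 -0.0859  0.008 ]
foot [0.5228 0.0216 0.008 ]
foot [0.5841 0.0065 0.008 ]
foot [ 0.5554 -0.1021  0.008 ]
```

Call:
apply_moves([
  {"grip": 1, "linear": [-18, 42, -20], "turn": [0, 0, 0]},
  {"grip": 1, "linear": [-37.6, 84, -50], "turn": [0, 0, -0.1]},
  {"grip": 1, "linear": [-37.6, 84, -100], "turn": [0, 0, -0.1]},
  {"grip": 1, "linear": [-37.6, 84, -140], "turn": [0, 0, -0.1]},
  {"grip": 1, "linear": [-37.6, 84, -160], "turn": [0, 0, -0.1]},
  {"grip": 1, "linear": [-37.6, 84, -160], "turn": [0, 0, -0.1]},
  {"grip": 1, "linear": [-37.6, 84, -160], "turn": [0, 0, -0.1]},
])

```text
time: 2.95
tool_pos: [0.5384, -0.0411, 0.1217]
tool_rot: [3.141, -0.0, 1.311]
contact_force: [-0.5, 0.3, 0.6]
opening: 0.0917
```

```bash
python3 log.py; python3 - <<'E'
from h import *
for i in range(3):
    s=observe();print(s["tool_pos"],s["tool_rot"])
    n=["wrist","scene","wrist"][i];cv2.imwrite(f"pics/c3{n}.png",read_camera(n)[:,:,::-1])
crop("pics/c3scene.png",240,130,150,120,5,"pics/c3a.png")
E
```

```text
[-0.2181  0.4748  1.6303  0.0001  1.0361 -1.5292]
[ 0.5384 -0.0411  0.1217] [ 3.1412 -0.0001  1.3111]
[ 0.5392 -0.0413  0.1224] [ 3.1392 -0.0002  1.311 ]
[ 0.5395 -0.0414  0.1227] [ 3.1384 -0.0003  1.3109]
```

View pics/c3wrist.png

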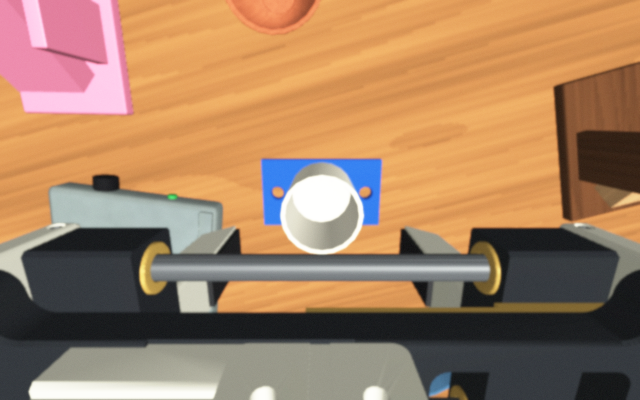

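View pics/c3a.png

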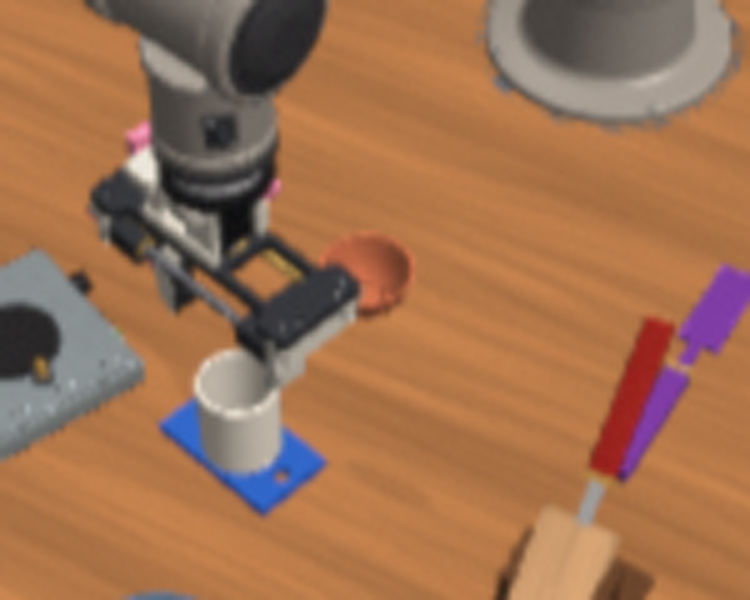

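```bash
python3 - <<'E'
from h import *
pose=np.array([[.5391,-.0412,.1222],[np.pi,0,1.311]])
im=cv2.imread("pics/c3wrist.png");b,g,r=[im[:,:,i].astype(int) for i in range(3)]
roi=np.zeros(b.shape,bool);roi[140:240,240:400]=1
m=(b-r>80)&roi
cn,_=cv2.findContours(m.astype(np.uint8),0,1);pts=np.vstack([c.reshape(-1,2) for c in cn if len(c)>8])
pw=back("wrist",pts,.008,pose)[:,:2]*1000;print("foot",cv2.minAreaRect(pw.astype(np.float32)))
hole=(r-b>40)&roi;n,l,s,c=cv2.connectedComponentsWithStats(hole.astype(np.uint8))
H=[c[i] for i in range(1,n) if 30<s[i,4]<300 ];print(H,[s[i,4] for i in range(1,n)])
if len(H)==2:
    w=back("wrist",H,.008,pose);d=w[1]-w[0];print(w.mean(0),np.linalg.norm(d),np.degrees(np.arctan2(d[1],d[0])))
print("rim",back("wrist",(322,212.5),.078,pose))
E
```

```text
foot ((537.1219482421875, -39.486507415771484), (110.1751937866211, 63.098045349121094), 75.21688079833984)
[array([364.65  , 191.7625]), array([277.5875, 191.925 ])] [np.int32(7021), np.int32(80), np.int32(80)]
[ 0.5366 -0.0392  0.008 ] 0.08220797075204883 -104.67207522467803
rim [[ 0.5351 -0.0385  0.078 ]]
```

Call:
apply_moves([
  {"grip": 1, "linear": [-0.6, 1.6, -25], "turn": [0, 0, 0]},
  {"grip": 1, "linear": [-0.6, 1.6, -55], "turn": [0, 0, 0]},
  {"grip": 1, "linear": [-0.6, 1.6, -83], "turn": [0, 0, 0]},
  {"grip": 1, "linear": [-0.6, 1.6, -83], "turn": [0, 0, 0]},
  {"grip": 1, "linear": [-0.6, 1.6, -83], "turn": [0, 0, 0]},
  {"grip": 0.55, "linear": [-0.6, 1.6, -83], "turn": [0, 0, 0]},
  {"grip": 0.55, "linear": [-0.6, 1.6, -83], "turn": [0, 0, 0]},
  {"grip": 0.55, "linear": [-0.6, 1.6, -83], "turn": [0, 0, 0]},
  {"grip": 0.55, "linear": [-0.6, 1.6, -83], "turn": [0, 0, 0]},
  {"grip": 0.55, "linear": [-0.6, 1.6, -83], "turn": [0, 0, 0]},
], grip_force=20)

```text
time: 4.1
tool_pos: [0.5385, -0.0396, 0.0382]
tool_rot: [3.141, -0.0, 1.311]
contact_force: [-1.3, 0.8, 3.1]
opening: 0.0607
```

Call:
apply_moves([
  {"grip": 0.4, "linear": [0, 0, 0], "turn": [0, 0, 0]},
  {"grip": 0.4, "linear": [0, 0, 0], "turn": [0, 0, 0]},
  {"grip": 0.4, "linear": [0, 0, 20], "turn": [0, 0, 0]},
  {"grip": 0.4, "linear": [0, 0, 50], "turn": [0, 0, 0]},
  {"grip": 0.4, "linear": [0, 0, 80], "turn": [0, 0, 0]},
  {"grip": 0.4, "linear": [0, 0, 80], "turn": [0, 0, 0]},
  {"grip": 0.4, "linear": [0, 0, 80], "turn": [0, 0, 0]},
])

```text
time: 4.8
tool_pos: [0.5378, -0.0394, 0.1172]
tool_rot: [-3.141, -0.0, 1.311]
contact_force: [0.3, 0.0, -3.2]
opening: 0.0609
```

```bash
python3 log.py; python3 - <<'E'
from h import *
s=observe();print(s["tool_pos"],s["tool_rot"],s["contact_force"],s["opening"])
n="wrist";cv2.imwrite(f"pics/c4{n}.png",read_camera(n)[:,:,::-1])
E
```

```text
[-0.2154  0.4797  1.6366  0.0002  1.0257 -1.5265]
[ 0.5378 -0.0394  0.1172] [-3.1411 -0.0001  1.311 ] [ 0.3     0.028  -3.2092] 0.06088057123200042
```

View pics/c4wrist.png

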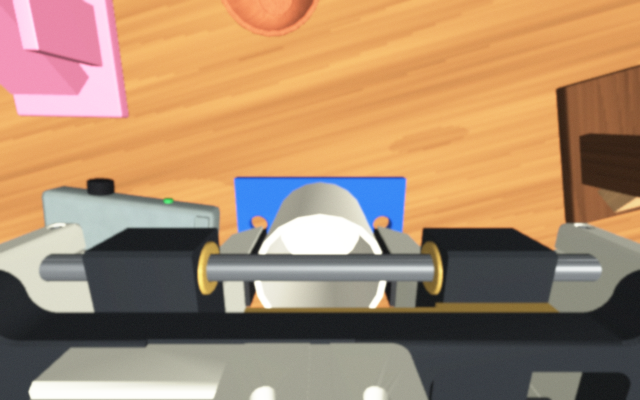

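Call:
apply_moves([
  {"grip": 0.4, "linear": [10, -20, 40], "turn": [0, 0, -0.2]},
  {"grip": 0.4, "linear": [30, -50, 75], "turn": [0, 0, -0.4]},
  {"grip": 0.4, "linear": [50, -85, 100], "turn": [0, 0, -0.6]},
  {"grip": 0.4, "linear": [75, -120, 120], "turn": [0, 0, -0.9]},
  {"grip": 0.4, "linear": [100, -155, 120], "turn": [0, 0, -1.29]},
  {"grip": 0.4, "linear": [112, -180, 120], "turn": [0, 0, -1.29]},
  {"grip": 0.4, "linear": [112, -180, 120], "turn": [0, 0, -1.29]},
  {"grip": 0.4, "linear": [112, -180, 120], "turn": [0, 0, -1.29]},
  {"grip": 0.4, "linear": [112, -180, 120], "turn": [0, 0, -1.29]},
])

```text
time: 5.75
tool_pos: [0.6496, -0.2184, 0.2361]
tool_rot: [-3.138, -0.001, 1.177]
contact_force: [0.4, 0.6, -2.3]
opening: 0.0607
```

```bash
python3 log.py; python3 - <<'E'
from h import *
ps=[]
for i in range(4):
    s=observe();ps.append(np.r_[s["tool_pos"],s["tool_rot"]]);print(ps[-1])
    im=read_camera("wrist");cv2.imwrite(f"pics/c5.png",im[:,:,::-1]) if i==1 else 0
crop("pics/c5.png",200,30,250,200,3,"pics/c5a.png")
E
```

```text
[-0.4363  0.6502  0.987   0.0005  1.5076 -1.613 ]
[ 0.6496 -0.2184  0.2361 -3.1384 -0.0006  1.1767]
[ 0.6498 -0.2183  0.2369 -3.1396 -0.0004  1.177 ]
[ 0.6499 -0.2183  0.2374 -3.1406 -0.0003  1.1772]
[ 0.65   -0.2184  0.2378 -3.1412 -0.0002  1.1772]
```

View pics/c5.png

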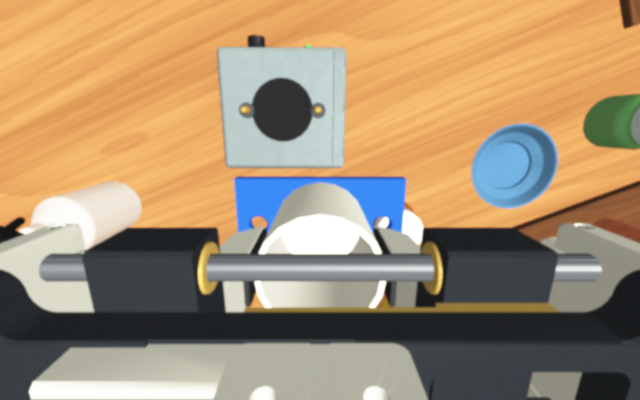

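View pics/c5a.png

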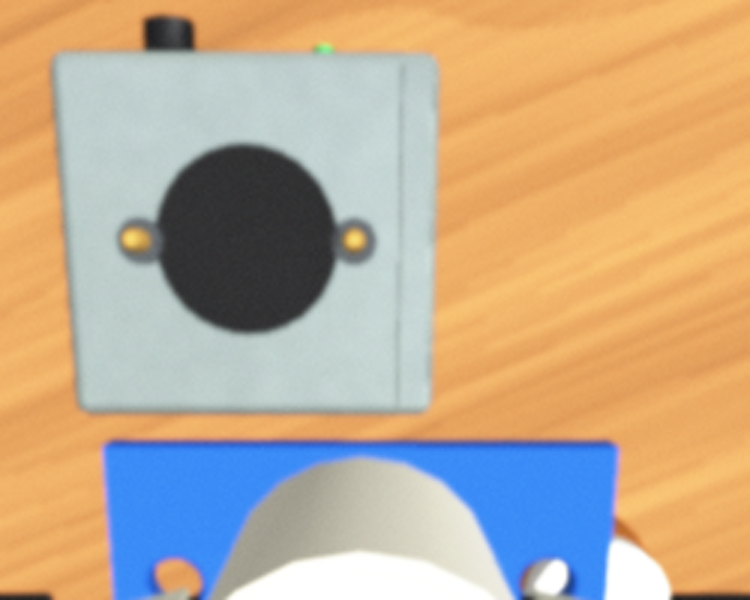

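```bash
python3 - <<'E'
from h import *
pose=np.array([[.6499,-.2184,.2375],[np.pi,0,1.177]])
M=T(pose)
c=lambda u,v:(200+(u+.5)/3-.5,30+(v+.5)/3-.5)
im=cv2.imread("pics/c5.png");b,g,r=[im[:,:,i].astype(int) for i in range(3)]
roi=np.zeros(b.shape,bool);roi[60:160,245:320]=1
m=(r<80)&(g<80)&(b<80)&roi
m=cv2.morphologyEx(m.astype(np.uint8),cv2.MORPH_OPEN,cv2.getStructuringElement(2,(9,9)))
cn,_=cv2.findContours(m,0,1);e=cv2.fitEllipse(max(cn,key=len));print(e)
pad=back("wrist",e[0],.034,pose)[0]
A=back("wrist",c(140,241),.034,pose)[0];B=back("wrist",c(354,241),.034,pose)[0];d=B-A
print("pad",pad,"pegbase mid",(A+B)/2,np.linalg.norm(d),np.degrees(np.arctan2(d[1],d[0])))
A=back("wrist",c(131,239),.045,pose)[0];B=back("wrist",c(354,239),.045,pose)[0];d=B-A
print("peg tips mid",(A+B)/2,np.linalg.norm(d),np.degrees(np.arctan2(d[1],d[0])))
zp=.2375-.0302
# blue edge ends (plate far edge, top face): 
A=back("wrist",c(105,442),zp,pose)[0];B=back("wrist",c(617,442),zp,pose)[0];d=B-A
yaw=np.arctan2(d[1],d[0]);n=np.array([np.sin(yaw),-np.cos(yaw),0])
print("edge",np.linalg.norm(d),np.degrees(yaw),"centre via edge",(A+B)/2+n*.032)
A=back("wrist",c(178,577),zp,pose)[0];B=back("wrist",c(547,577),zp,pose)[0];d=B-A
print("holes",(A+B)/2,np.linalg.norm(d),np.degrees(np.arctan2(d[1],d[0])))
print("sprayer scene bottom", back("scene",(183,184),0)[0], "head", back("scene",(176,153),.155)[0])
E
```

```text
((281.7483215332031, 109.12206268310547), (57.064239501953125, 60.69112777709961), 162.5540008544922)
pad [ 0.5581 -0.2284  0.034 ] pegbase mid [ 0.5591 -0.2285  0.034 ] 0.08350082141845468 67.53783192123659
peg tips mid [ 0.5587 -0.2287  0.045 ] 0.0843043601901303 67.53782346760335
edge 0.10962399594321356 67.53873221944913 centre via edge [ 0.6493 -0.2178  0.2073]
holes [ 0.6481 -0.2169  0.2073] 0.08227188959607049 67.53939910224274
sprayer scene bottom [ 0.5947 -0.4916  0.    ] head [ 0.5777 -0.4918  0.155 ]
```

Call:
apply_moves([
  {"grip": 0.4, "linear": [-35, -4, -30], "turn": [0, 0, 0]},
  {"grip": 0.4, "linear": [-70, -8, -60], "turn": [0, 0, 0]},
  {"grip": 0.4, "linear": [-91.1, -10.7, -90], "turn": [0, 0, 0]},
  {"grip": 0.4, "linear": [-91.1, -10.7, -115], "turn": [0, 0, 0]},
  {"grip": 0.4, "linear": [-91.1, -10.7, -138], "turn": [0, 0, 0]},
  {"grip": 0.4, "linear": [-91.1, -10.7, -138], "turn": [0, 0, 0]},
  {"grip": 0.4, "linear": [-91.1, -10.7, -138], "turn": [0, 0, 0]},
  {"grip": 0.4, "linear": [-91.1, -10.7, -138], "turn": [0, 0, 0]},
])

```text
time: 6.75
tool_pos: [0.5602, -0.2305, 0.1015]
tool_rot: [3.139, 0.0, 1.176]
contact_force: [0.5, 0.1, -3.2]
opening: 0.0606
```

```bash
python3 log.py; python3 - <<'E'
from h import *
for n in ("wrist","scene","side"):
    s=observe();print(s["tool_pos"],s["tool_rot"],s["contact_force"])
    cv2.imwrite(f"pics/c6{n}.png",read_camera(n)[:,:,::-1])
crop("pics/c6wrist.png",210,120,220,130,3.5,"pics/c6w.png")
crop("pics/c6scene.png",205,160,80,60,8,"pics/c6s.png")
crop("pics/c6side.png",340,210,100,75,8,"pics/c6d.png")
E
```

```text
[-0.5169  0.6033  1.4589  0.0001  1.0763 -1.6933]
[ 0.5602 -0.2305  0.1015] [3.1385 0.0003 1.1764] [ 0.4553  0.1393 -3.1839]
[ 0.5601 -0.2306  0.1015] [3.1385 0.0003 1.1763] [ 0.4642 -0.7173 -1.7248]
[ 0.56   -0.2305  0.1013] [3.1388 0.0002 1.1763] [ 0.2736  0.2758 -3.0989]
```

View pics/c6w.png

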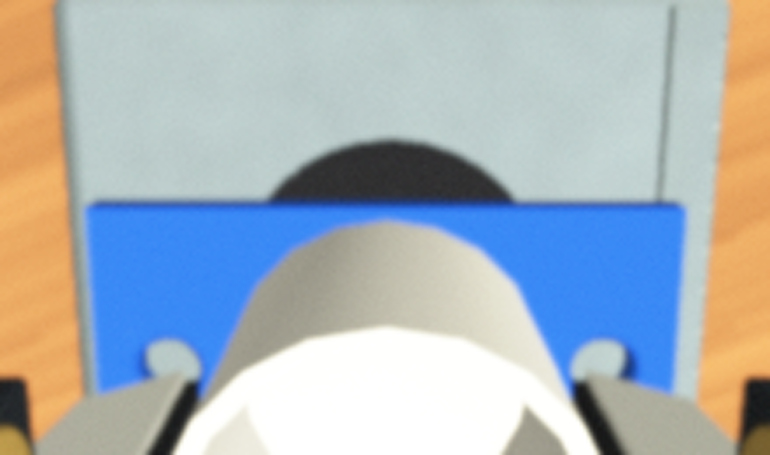

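View pics/c6s.png

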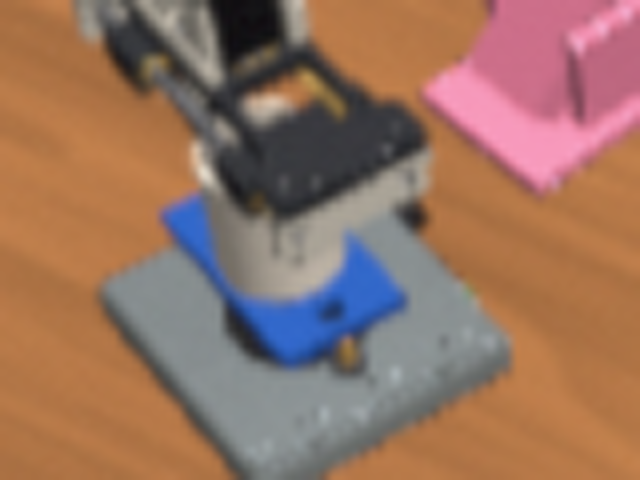

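View pics/c6d.png

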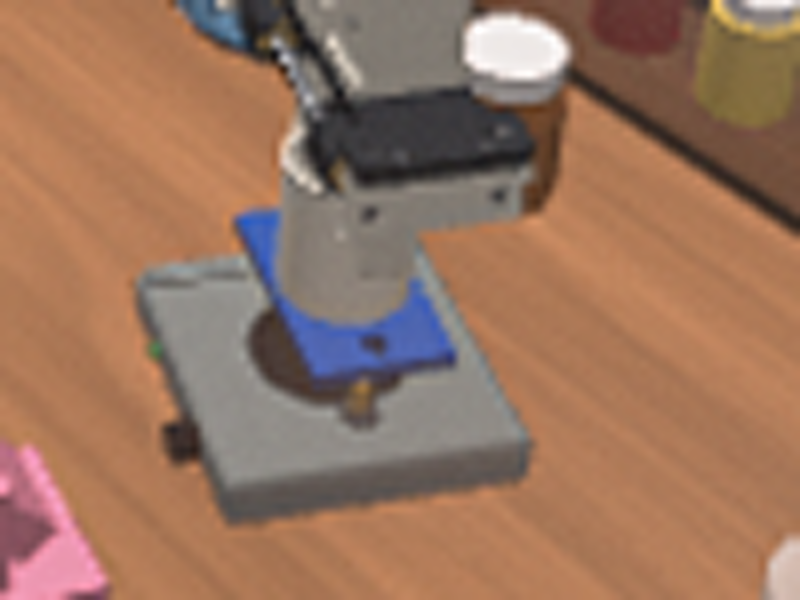

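```bash
python3 - <<'E'
from h import *
yaw=1.177;ex=np.array([np.cos(yaw),np.sin(yaw)]);ey=np.array([np.sin(yaw),-np.cos(yaw)])
def rep(n,h,p,zp,nm):
    H=back(n,h,.0715)[0];Pg=back(n,p,zp)[0];d=(Pg-H)[:2]*1000;print(nm,H,Pg,"peg-hole mm tool x,y:",d@ex,d@ey)
f=lambda o,u,v:(o[0]+(u+.5)/8-.5,o[1]+(v+.5)/8-.5)
S=(205,160);D=(340,210)
rep("scene",f(S,332,310),f(S,346,360),.034,"scene base");rep("scene",f(S,332,310),f(S,348,342),.048,"scene tip")
rep("side",f(D,374,343),f(D,358,412),.034,"side base");rep("side",f(D,374,343),f(D,363,382),.048,"side tip")
pose=np.array([[.5601,-.2305,.1015],[np.pi,0,1.177]])
g=lambda u,v:(210+(u+.5)/3.5-.5,120+(v+.5)/3.5-.5)
a=back("wrist",g(391,140),.034,pose)[0];b=back("wrist",g(386,203),.0715,pose)[0]
# pad radius: far? use width 
l=back("wrist",g(268,203),.034,pose)[0];r=back("wrist",g(514,203),.034,pose)[0]
print(a,b,np.linalg.norm(r-l))
w=np.linalg.norm(r-l)/2;s=((l+r)/2-a)[:2]@ey;Rr=(w*w+s*s)/2/s;print("pad R",Rr)
ctr=a[:2]+Rr*ey;pc=b[:2]+.032*ey;d=(ctr-pc)*1000;print("wrist pad-cup tool x,y",d@ex,d@ey)
E
```

```text
scene base [ 0.576  -0.1895  0.0715] [ 0.5741 -0.1887  0.034 ] peg-hole mm tool x,y: 0.01680770039564894 -2.08039775101184
scene tip [ 0.576  -0.1895  0.0715] [ 0.5734 -0.186   0.048 ] peg-hole mm tool x,y: 2.2441286720947016 -3.7584037704081767
side base [ 0.5419 -0.2698  0.0715] [ 0.5372 -0.2692  0.034 ] peg-hole mm tool x,y: -1.3164360457820954 -4.5265114730928175
side tip [ 0.5419 -0.2698  0.0715] [ 0.5406 -0.267   0.048 ] peg-hole mm tool x,y: 2.0038559458689007 -2.2605070775396454
[ 0.5244 -0.2142  0.034 ] [ 0.5303 -0.2179  0.0715] 0.05421412147387029
pad R 0.03342129567408901
wrist pad-cup tool x,y 1.0968773891693386 -5.378730302129695
```

Call:
apply_moves([
  {"grip": 0.4, "linear": [-2.3, 2.3, -5], "turn": [0, 0, 0]},
  {"grip": 0.4, "linear": [-2.3, 2.3, -9], "turn": [0, 0, 0]},
  {"grip": 0.4, "linear": [-2.3, 2.3, -9], "turn": [0, 0, 0]},
  {"grip": 0.4, "linear": [-2.3, 2.3, -9], "turn": [0, 0, 0]},
])

```text
time: 7.3
tool_pos: [0.5567, -0.2279, 0.0905]
tool_rot: [-3.141, -0.0, 1.176]
contact_force: [-0.6, -0.9, -2.2]
opening: 0.0605
```

```bash
python3 log.py; python3 - <<'E'
from h import *
for n in ("wrist","scene","side"):
    s=observe();print(s["tool_pos"],s["tool_rot"],s["contact_force"])
    cv2.imwrite(f"pics/c7{n}.png",read_camera(n)[:,:,::-1])
crop("pics/c7wrist.png",210,120,220,130,3.5,"pics/c7w.png")
a=cv2.imread("pics/c7scene.png")[180:215,225:265];b=cv2.imread("pics/c7side.png")[235:270,365:405]
cv2.imwrite("pics/c7sd.png",cv2.resize(np.hstack([a,b]),None,fx=10,fy=10,interpolation=cv2.INTER_CUBIC))
E
```

```text
[-0.5159  0.6112  1.4794  0.0001  1.0515 -1.6919]
[ 0.5567 -0.2279  0.0905] [-3.1411 -0.0001  1.176 ] [-0.6017 -0.881  -2.2291]
[ 0.5569 -0.228   0.0907] [-3.1415 -0.0001  1.176 ] [-0.9371 -0.5149 -2.7354]
[ 0.5569 -0.228   0.0908] [ 3.1415 -0.0001  1.176 ] [ 1.1416 -0.3886 -3.7925]
```

View pics/c7w.png

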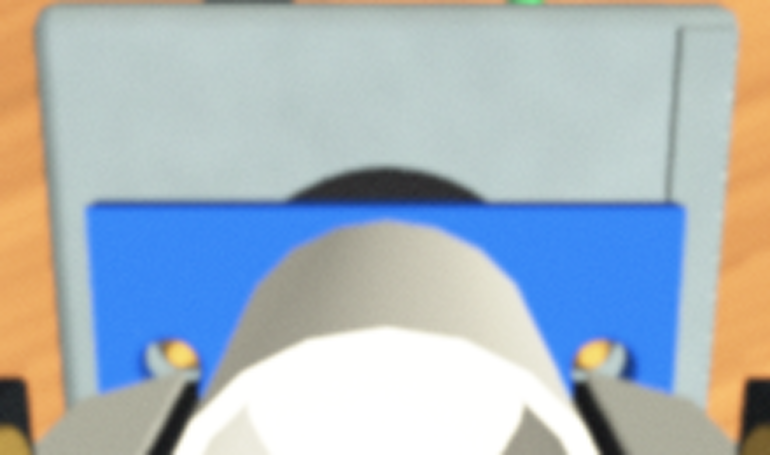

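View pics/c7sd.png

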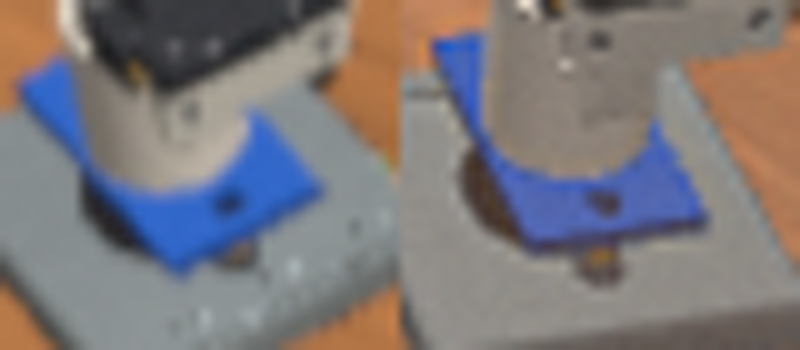

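```bash
python3 - <<'E'
from h import *
im=cv2.imread("pics/c7wrist.png")
a=im[205:240,245:280];b=im[205:240,365:400]
cv2.imwrite("pics/c7h.png",cv2.resize(np.hstack([a,b]),None,fx=11,fy=11,interpolation=cv2.INTER_NEAREST))
# predicted pixel pos with camera depth bias db
pose=np.array([[0,0,.0907],[np.pi,0,0]])
for db in (0,.002,.004):
  for (x,y) in [(.042,0),(-.042,0)]:
    # tool frame: tool x=+x world, tool y=-y world at yaw 0
    pr=[proj("wrist",[x,-yy,z-db],pose)[0] for yy,z in [(0,.0607),(.0,.0527),(-.006,.0607),(0,.048),(0,.043)]]
    print(db,x,np.array(pr).round(1).tolist())
E
```

```text
0 0.042 [[382.2, 225.4], [379.8, 221.5], [382.7, 216.9], [378.5, 219.3], [377.2, 217.1]]
0 -0.042 [[256.8, 225.2], [259.2, 221.3], [256.4, 216.7], [260.5, 219.1], [261.9, 216.9]]
0.002 0.042 [[381.6, 224.4], [379.3, 220.5], [382.1, 215.9], [378.0, 218.4], [376.7, 216.2]]
0.002 -0.042 [[257.4, 224.2], [259.8, 220.3], [257.0, 215.7], [261.1, 218.2], [262.4, 216.0]]
0.004 0.042 [[381.0, 223.4], [378.7, 219.6], [381.5, 215.0], [377.4, 217.5], [376.2, 215.4]]
0.004 -0.042 [[258.0, 223.2], [260.3, 219.4], [257.6, 214.8], [261.6, 217.3], [262.9, 215.2]]
```

View pics/c7h.png

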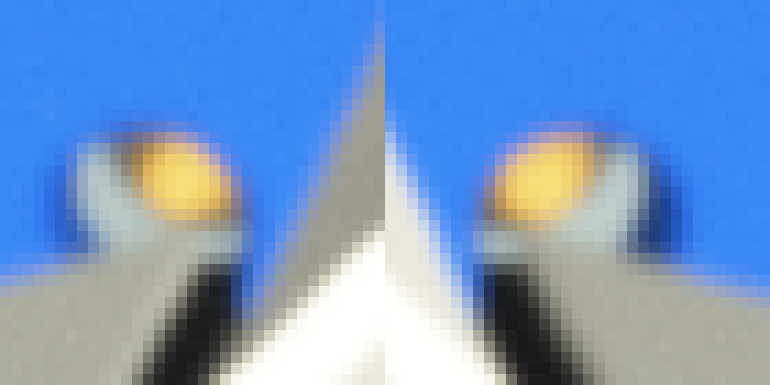

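Call:
apply_moves([
  {"grip": 0.4, "linear": [1.3, -0.5, 0], "turn": [0, 0, 0]},
  {"grip": 0.4, "linear": [1.3, -0.5, -2], "turn": [0, 0, 0]},
  {"grip": 0.4, "linear": [1.3, -0.5, -4], "turn": [0, 0, 0]},
  {"grip": 0.4, "linear": [1.3, -0.5, -6], "turn": [0, 0, 0]},
  {"grip": 0.4, "linear": [1.3, -0.5, -8], "turn": [0, 0, 0]},
  {"grip": 0.4, "linear": [1.3, -0.5, -8], "turn": [0, 0, 0]},
])

```text
time: 8.05
tool_pos: [0.5579, -0.2283, 0.0823]
tool_rot: [-3.141, -0.0, 1.176]
contact_force: [0.4, -0.7, -3.5]
opening: 0.0606
```

```bash
python3 - <<'E'
from h import *
s=observe();print(s["tool_pos"],s["tool_rot"],s["contact_force"],s["torque"])
im=read_camera("wrist")[:,:,::-1];cv2.imwrite("pics/c8.png",im)
a=im[205:240,245:280];b=im[205:240,365:400]
cv2.imwrite("pics/c8h.png",cv2.resize(np.hstack([a,b]),None,fx=8,fy=8,interpolation=cv2.INTER_NEAREST))
E
```

```text
[ 0.5579 -0.2283  0.0823] [-3.1408 -0.0002  1.1759] [ 0.3576 -0.709  -3.5051] [-0.0066  0.0169  0.0067]
```

View pics/c8h.png

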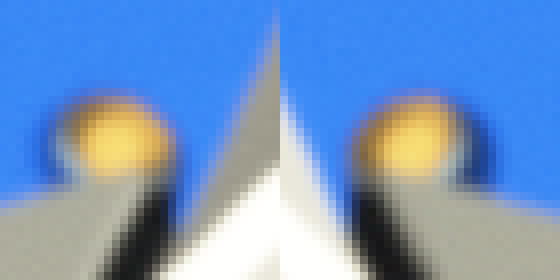

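Both brass tips are inside their holes, at about (259,223) and (381,223), with no contact force. I'll lower it onto the pad.

Call:
apply_moves([
  {"grip": 0.4, "linear": [0, 0, -3], "turn": [0, 0, 0]},
  {"grip": 0.4, "linear": [0, 0, -6], "turn": [0, 0, 0]},
  {"grip": 0.4, "linear": [0, 0, -8.5], "turn": [0, 0, 0]},
  {"grip": 0.4, "linear": [0, 0, -10], "turn": [0, 0, 0]},
  {"grip": 0.4, "linear": [0, 0, -10.5], "turn": [0, 0, 0]},
  {"grip": 0.4, "linear": [0, 0, -10.5], "turn": [0, 0, 0]},
])

```text
time: 8.7
tool_pos: [0.5582, -0.2284, 0.0724]
tool_rot: [3.141, -0.0, 1.176]
contact_force: [-0.1, 0.4, -0.9]
opening: 0.0605
```

Call:
apply_moves([
  {"grip": 0.75, "linear": [0, 0, -0.5], "turn": [0, 0, 0]},
  {"grip": 0.85, "linear": [0, 0, -0.5], "turn": [0, 0, 0]},
  {"grip": 1, "linear": [0, 0, -0.5], "turn": [0, 0, 0]},
  {"grip": 1, "linear": [0, 0, 0], "turn": [0, 0, 0]},
  {"grip": 1, "linear": [0, 0, 0], "turn": [0, 0, 0]},
])

```text
time: 9.2
tool_pos: [0.5582, -0.2285, 0.0724]
tool_rot: [3.141, -0.0, 1.176]
contact_force: [0.2, -0.0, 0.2]
opening: 0.0914
```

Call:
apply_moves([
  {"grip": 1, "linear": [0, 0, 25], "turn": [0, 0, 0]},
  {"grip": 1, "linear": [0, 0, 65], "turn": [0, 0, 0]},
  {"grip": 1, "linear": [0, 0, 110], "turn": [0, 0, 0]},
  {"grip": 1, "linear": [35, 20, 150], "turn": [0, 0, 0]},
  {"grip": 1, "linear": [70, 40, 180], "turn": [0, 0, 0]},
  {"grip": 1, "linear": [70, 40, 180], "turn": [0, 0, 0]},
  {"grip": 1, "linear": [70, 40, 180], "turn": [0, 0, 0]},
])

```text
time: 9.9
tool_pos: [0.6289, -0.1878, 0.2526]
tool_rot: [3.14, 0.0, 1.178]
contact_force: [-0.0, -0.7, -0.2]
opening: 0.0921
```

```bash
python3 log.py; python3 - <<'E'
from h import *
s=observe();print(s["tool_pos"],s["tool_rot"],s["contact_force"])
for n in ("wrist","side","scene"): cv2.imwrite(f"pics/c9{n}.png",read_camera(n)[:,:,::-1])
crop("pics/c9wrist.png",200,30,250,200,3,"pics/c9w.png")
a=cv2.imread("pics/c9scene.png")[165:225,205:275];b=cv2.imread("pics/c9side.png")[220:280,345:415]
cv2.imwrite("pics/c9sd.png",cv2.resize(np.hstack([a,b]),None,fx=5.5,fy=5.5,interpolation=cv2.INTER_CUBIC))
E
```

```text
[-0.4068  0.5782  1.0712 -0.0001  1.4908 -1.5846]
[ 0.6289 -0.1878  0.2526] [3.1402 0.0001 1.1779] [-0.0292 -0.7278 -0.1549]
```

View pics/c9w.png

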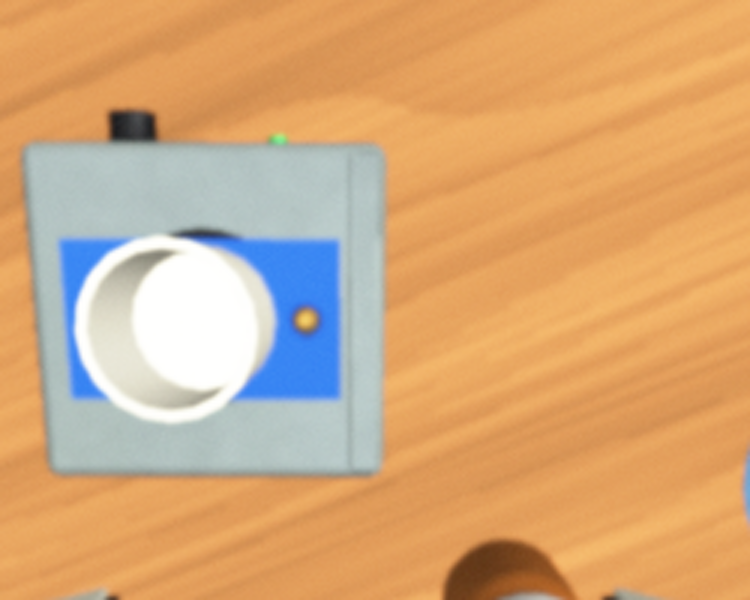

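View pics/c9sd.png

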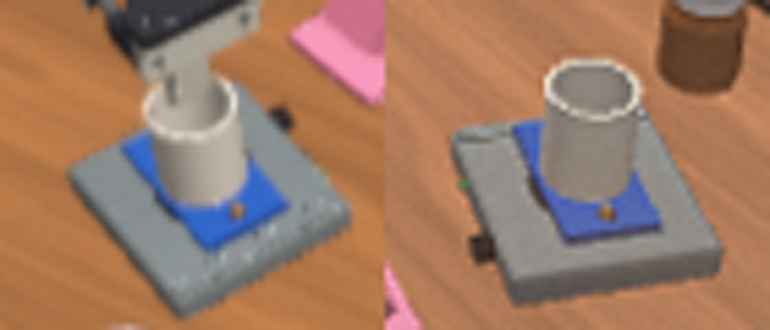

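The cup is seated: the foot plate is flat and parallel to the base, and a peg tip is centred in the visible hole in all three views. Next I'll fit the kinematics so I can plan the tilted grasp.

```bash
python3 - <<'E'
from h import *
import json
from scipy.optimize import least_squares
D=[json.loads(l) for l in open("kin.jsonl")];q=np.array([d["qpos"] for d in D]);p=np.array([d["tool_pos"] for d in D])
def f(x):
    a,L1,L2,h,d=x
    r=a+L1*np.sin(q[:,1])+L2*np.sin(q[:,1]+q[:,2]);z=h+L1*np.cos(q[:,1])+L2*np.cos(q[:,1]+q[:,2])
    X=r*np.cos(q[:,0])-d*np.sin(q[:,0]);Y=r*np.sin(q[:,0])+d*np.cos(q[:,0])
    return np.r_[X-p[:,0],Y-p[:,1],z-p[:,2]]
r=least_squares(f,[0,.4,.4,.1,.08]);print(r.x,np.abs(r.fun).max());print(np.abs(r.fun).reshape(3,-1))
print(q[:,1]+q[:,2]+q[:,4]);
E
```

```text
[-0.0111  0.5007  0.379  -0.134   0.0764] 0.010596333165515337
[[0.0003 0.0003 0.0026 0.0083 0.0092 0.0098 0.01   0.0054 0.0073 0.0106]
 [0.0005 0.0001 0.0013 0.0029 0.002  0.0022 0.0045 0.003  0.0041 0.0046]
 [0.0007 0.0008 0.0015 0.0025 0.0034 0.0036 0.0033 0.002  0.0026 0.003 ]]
[3.1432 3.1414 3.1427 3.1432 3.1412 3.1421 3.1448 3.1385 3.1421 3.1402]
```

```bash
cat > kin.py <<'E'
from h import *
import json
from scipy.optimize import least_squares
D=[json.loads(l) for l in open("kin.jsonl")];q=np.array([d["qpos"] for d in D]);p=np.array([d["tool_pos"] for d in D])
def f(x):
    a,L1,L2,h,d,e=x;s=q[:,1]+q[:,2]
    r=a+L1*np.sin(q[:,1])+L2*np.sin(s)+e*np.cos(s);z=h+L1*np.cos(q[:,1])+L2*np.cos(s)-e*np.sin(s)
    X=r*np.cos(q[:,0])-d*np.sin(q[:,0]);Y=r*np.sin(q[:,0])+d*np.cos(q[:,0])
    return np.r_[X-p[:,0],Y-p[:,1],z-p[:,2]]
E
python3 - <<'E'
from kin import *
r=least_squares(f,[0,.4,.4,.1,.08,0]);print(r.x,np.abs(r.fun).max());print(np.abs(r.fun).reshape(3,-1))
c,s=np.cos(q[:,0]),np.sin(q[:,0]);print(np.c_[c*p[:,0]+s*p[:,1],-s*p[:,0]+c*p[:,1],p[:,2],q[:,1],q[:,1]+q[:,2]])
E
```

```text
[-0.0002  0.5064  0.3792 -0.0965  0.0764  0.0454] 0.0007366343387394947
[[0.0002 0.0003 0.0002 0.0001 0.     0.0003 0.0005 0.0007 0.0003 0.0007]
 [0.0003 0.0001 0.0001 0.0001 0.     0.0001 0.0004 0.0004 0.0002 0.0004]
 [0.     0.     0.     0.     0.     0.     0.     0.     0.     0.    ]]
[[0.519  0.0764 0.226  0.3428 1.8678]
 [0.4261 0.0765 0.2608 0.1431 1.838 ]
 [0.5121 0.0763 0.2598 0.305  1.7898]
 [0.5841 0.0765 0.2802 0.4314 1.6716]
 [0.5345 0.0764 0.1217 0.4748 2.1052]
 [0.5338 0.0764 0.1172 0.4797 2.1163]
 [0.6811 0.0765 0.2361 0.6502 1.6372]
 [0.6009 0.0764 0.1015 0.6033 2.0622]
 [0.5967 0.0764 0.0905 0.6112 2.0905]
 [0.6519 0.0764 0.2526 0.5782 1.6494]]
```

Call:
apply_moves([
  {"grip": 1, "linear": [0, 20, 40], "turn": [0, 0, 0.4]},
  {"grip": 1, "linear": [-5, 60, 70], "turn": [0, 0, 0.8]},
  {"grip": 1, "linear": [-15, 105, 77], "turn": [0, 0, 1.2]},
  {"grip": 1, "linear": [-25, 150, 77], "turn": [0, 0, 1.6]},
  {"grip": 1, "linear": [-35, 195, 77], "turn": [0, 0, 2.0]},
  {"grip": 1, "linear": [-45, 240, 77], "turn": [0, 0, 2.5]},
  {"grip": 1, "linear": [-55, 285, 77], "turn": [0, 0, 3.0]},
  {"grip": 1, "linear": [-65, 330, 77], "turn": [0, 0, 3.4]},
  {"grip": 1, "linear": [-75, 370, 77], "turn": [0, 0, 3.76]},
  {"grip": 1, "linear": [-79, 388, 77], "turn": [0, 0, 3.76]},
])

```text
time: 11.05
tool_pos: [0.5473, 0.2016, 0.3281]
tool_rot: [-3.139, -0.0, 1.572]
contact_force: [0.1, -0.0, -0.4]
opening: 0.0916
```

Call:
apply_moves([
  {"grip": 1, "linear": [0, 0, 0], "turn": [0, 0, 0]},
  {"grip": 1, "linear": [0, 0, 0], "turn": [0, 0, 0]},
  {"grip": 1, "linear": [0, 0, 0], "turn": [0, 0, 0]},
])

```text
time: 11.35
tool_pos: [0.5493, 0.1979, 0.3287]
tool_rot: [-3.141, 0.001, 1.568]
contact_force: [-0.1, -0.0, 1.1]
opening: 0.0919
```

```bash
python3 log.py; python3 - <<'E'
from h import *
s=observe();print(s["tool_pos"],s["tool_rot"],s["contact_force"])
cv2.imwrite(f"pics/d1.png",read_camera("wrist")[:,:,::-1])
crop("pics/d1.png",220,30,200,190,3,"pics/d1a.png")
E
```

```text
[ 0.2147  0.4041  1.1536 -0.0004  1.5849 -1.353 ]
[0.5493 0.1979 0.3287] [-3.1407  0.0006  1.5677] [-0.0984 -0.0441  1.1056]
```

View pics/d1.png

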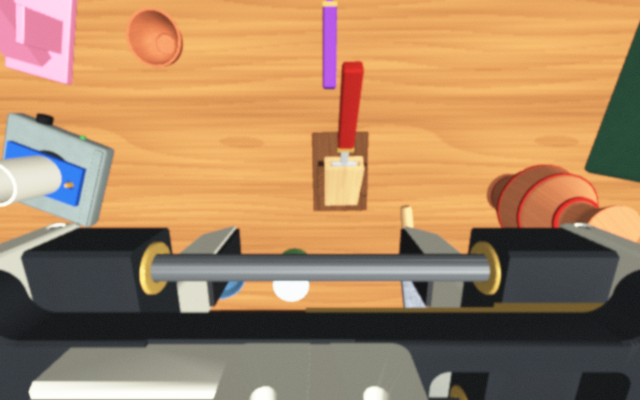

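View pics/d1a.png

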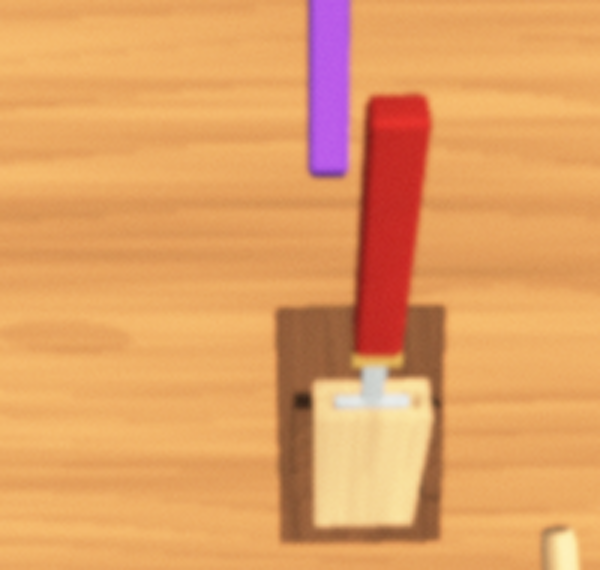

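```bash
python3 - <<'E'
from h import *
s=observe();pose=np.array([s["tool_pos"],s["tool_rot"]])
g=lambda u,v:(220+(u+.5)/3-.5,30+(v+.5)/3-.5)
for nm,u,v,z in [("lowL",356,352,.117),("lowR",406,352,.117),("endL",369,127,.198),("endR",430,125,.198),("capfarL",371,97,.1865),("capfarR",425,97,.1865),("footTL",277,309,.006),("footTR",444,306,.006),("footBL",281,541,.006),("footBR",439,541,.006)]:
    print(nm,back("wrist",g(u,v),z,pose)[0])
E
```

```text
lowL [0.5127 0.2205 0.117 ]
lowR [0.5127 0.2411 0.117 ]
endL [0.4388 0.2185 0.198 ]
endR [0.4383 0.2369 0.198 ]
capfarL [0.4284 0.2198 0.1865]
capfarR [0.4285 0.2366 0.1865]
footTL [0.4994 0.1852 0.006 ]
footTR [0.498  0.2736 0.006 ]
footBL [0.6278 0.1864 0.006 ]
footBR [0.6279 0.2759 0.006 ]
```

Call:
apply_moves([
  {"grip": 1, "linear": [-10, 5, 0], "turn": [0, -1.2, 0]},
  {"grip": 1, "linear": [-20, 15, 0], "turn": [0, -2.4, 0]},
  {"grip": 1, "linear": [-30, 25, 0], "turn": [0, -3.6, 0]},
  {"grip": 1, "linear": [-40, 30, 0], "turn": [0, -4.2, 0]},
  {"grip": 1, "linear": [-40, 30, 0], "turn": [0, -4.2, 0]},
  {"grip": 1, "linear": [-40, 30, 0], "turn": [0, -4.2, 0]},
])

```text
time: 12.0
tool_pos: [0.5094, 0.2289, 0.3298]
tool_rot: [2.702, -0.0, 1.569]
contact_force: [-1.0, -0.3, -0.2]
opening: 0.0919
```

```bash
python3 log.py; python3 - <<'E'
from h import *
s=observe();print(s["tool_pos"],s["tool_rot"],s["qpos"])
print(R.from_euler("xyz",s["tool_rot"]).as_matrix())
E
```

```text
[ 0.3741  0.1283  1.6051 -0.1858  1.0034 -1.1272]
[0.5094 0.2289 0.3298] [ 2.7019 -0.0005  1.5693] [ 0.3741  0.1283  1.6051 -0.1858  1.0034 -1.1272]
[[ 0.0015  0.9049  0.4257]
 [ 1.     -0.0016 -0.0002]
 [ 0.0005  0.4257 -0.9049]]
```

```bash
cat > ik.py <<'E'
from h import *
from scipy.optimize import least_squares
L1,L2,e,d,hp=.5064,.3792,.0454,.0764,-.0965
L3=None;SG=1
LO=np.array([-2.53,-.77,.04,-1,.28,-3.11]);HI=np.array([2.53,2.02,2.7,4.14,2.66,3.11])
def rot(q,sg): 
    return (R.from_euler("z",q[0])*R.from_euler("y",q[1]+q[2])*R.from_euler("z",sg*q[3])*R.from_euler("y",q[4])*R.from_euler("z",q[5]+np.pi)).as_matrix()
def fk(q,L3,sg):
    s=q[1]+q[2];r=L1*np.sin(q[1])+L2*np.sin(s)+e*np.cos(s);z=hp+L3+L1*np.cos(q[1])+L2*np.cos(s)-e*np.sin(s)
    w=np.array([r*np.cos(q[0])-d*np.sin(q[0]),r*np.sin(q[0])+d*np.cos(q[0]),z]);Rt=rot(q,sg)
    return w+L3*Rt[:,2],Rt
def ik(p,Rt,L3,sg,q0):
    def f(q):
        P,M=fk(q,L3,sg);return np.r_[(P-p)*5,R.from_matrix(M@Rt.T).as_rotvec()]
    r=least_squares(f,q0,bounds=(LO,HI));return r.x,np.abs(r.fun).max()
E
python3 - <<'E'
from ik import *
s=observe();q=s["qpos"];Rm=R.from_euler("xyz",s["tool_rot"]).as_matrix()
for sg in(1,-1): print(sg,np.degrees(R.from_matrix(rot(q,sg)@Rm.T).magnitude()))
r=least_squares(lambda x:fk(q,x[0],-1)[0]-s["tool_pos"],[.3]);print(r.x,r.fun)
r=least_squares(lambda x:fk(q,x[0],1)[0]-s["tool_pos"],[.3]);print(r.x,r.fun)
E
```

```text
1 4.061004972212149e-14
-1 21.2901761301586
[0.2373] [-0.0616  0.0688 -0.0077]
[0.3185] [-0.     -0.0001  0.0001]
```

```bash
cat >> ik.py <<'E'
L3=.3185
def tool(th,yaw=0): # tool z=(sin th,0,-cos th), tool x=+y ; th deg, yaw about z deg
    a=np.radians(th);z=np.array([np.sin(a),0,-np.cos(a)]);x=np.array([0,1,0.]);y=np.cross(z,x)
    return R.from_euler("z",yaw,degrees=True).as_matrix()@np.c_[x,y,z]
E
python3 - <<'E'
from ik import *
q0=observe()["qpos"]
end=np.array([.433,.228,.192]);low=np.array([.507,.2308,.111]);u=(end-low)/np.linalg.norm(end-low);print("axis",u,np.linalg.norm(end-low))
u=np.array([-.7071,-.02,.7071]);tip=end-.235*u;print("tip",tip)
def marg(q):return np.minimum(q-LO,HI-q).min()
for th in (45,40,35,30,25,20,10,0):
    Rt=tool(th);out=[];q=q0
    for s,dr in ((.205,.07),(.205,0),(.205,.06),(.205,.12)):
        G=tip+u*(s+dr) if dr!=.07 else tip+u*s-Rt[:,2]*.07
        q,er=ik(G+.019*Rt[:,2],Rt,L3,1,q);out.append((q.round(2).tolist(),round(er,4),round(marg(q),2)))
    thf=th-45;Rf=tool(thf)
    G=np.array([.558,-.2285,.155+.205]);qf,er=ik(G+.019*Rf[:,2],Rf,L3,1,q);out.append((qf.round(2).tolist(),round(er,4),round(marg(qf),2)))
    print(th);[print("   ",o) for o in out]
E
```

```text
axis [-0.6743 -0.0255  0.738 ] 0.1097489863278928
tip [0.5992 0.2327 0.0258]
45
    ([0.57, 0.07, 2.19, -1.0, 0.43, -0.16], np.float64(0.0661), np.float64(0.0))
    ([0.47, 0.22, 2.14, -1.0, 0.32, -0.22], np.float64(0.125), np.float64(0.0))
    ([0.55, 0.09, 2.19, -1.0, 0.41, -0.18], np.float64(0.0749), np.float64(0.0))
    ([0.67, -0.03, 2.22, -1.0, 0.53, -0.12], np.float64(0.0186), np.float64(0.0))
    ([-0.52, 0.44, 1.06, 0.0, 1.64, -2.09], np.float64(0.0), np.float64(1.0))
40
    ([0.57, 0.08, 2.17, -0.93, 0.44, -0.24], np.float64(0.0), np.float64(0.07))
    ([0.47, 0.23, 2.14, -1.0, 0.33, -0.21], np.float64(0.0494), np.float64(0.0))
    ([0.56, 0.1, 2.19, -1.0, 0.42, -0.17], np.float64(0.0), np.float64(0.0))
    ([0.64, -0.04, 2.18, -0.81, 0.56, -0.33], np.float64(0.0), np.float64(0.19))
    ([-0.5, 0.5, 0.98, -0.04, 1.74, -2.07], np.float64(0.0), np.float64(0.92))
35
    ([0.52, 0.08, 2.1, -0.64, 0.51, -0.56], np.float64(0.0), np.float64(0.23))
    ([0.47, 0.23, 2.12, -0.86, 0.35, -0.35], np.float64(0.0), np.float64(0.07))
    ([0.53, 0.1, 2.13, -0.69, 0.47, -0.49], np.float64(
[... 1488 characters left out ...]
, 1.81, -0.08, 0.86, -1.17], np.float64(0.0), np.float64(0.58))
    ([0.38, 0.2, 1.84, -0.08, 0.95, -1.15], np.float64(0.0), np.float64(0.67))
    ([0.42, 0.09, 1.85, -0.08, 1.05, -1.11], np.float64(0.0), np.float64(0.77))
    ([-0.4, 0.86, 0.46, -0.33, 2.37, -2.15], np.float64(0.0), np.float64(0.29))
0
    ([0.32, 0.32, 1.58, -0.0, 1.25, -1.26], np.float64(0.0), np.float64(0.97))
    ([0.32, 0.39, 1.68, -0.0, 1.07, -1.26], np.float64(0.0), np.float64(0.79))
    ([0.34, 0.27, 1.72, -0.0, 1.15, -1.23], np.float64(0.0), np.float64(0.87))
    ([0.37, 0.16, 1.74, -0.0, 1.24, -1.2], np.float64(0.0), np.float64(0.93))
    ([-0.38, 0.99, 0.26, -0.51, 2.57, -2.29], np.float64(0.0), np.float64(0.09))
```

Call:
apply_moves([
  {"grip": 1, "linear": [-25, 0, -38], "turn": [0, 0, 0]},
  {"grip": 1, "linear": [-51, 0, -75], "turn": [0, 0, 0]},
  {"grip": 1, "linear": [-76.9, 0, -112.9], "turn": [0, 0, 0]},
  {"grip": 1, "linear": [-76.9, 0, -112.9], "turn": [0, 0, 0]},
  {"grip": 1, "linear": [-76.9, 0, -112.9], "turn": [0, 0, 0]},
])

```text
time: 12.5
tool_pos: [0.4336, 0.2292, 0.2163]
tool_rot: [2.703, 0.0, 1.569]
contact_force: [0.6, -0.5, 0.4]
opening: 0.0921
```

```bash
python3 - <<'E'
from h import *
s=observe();print(s["tool_pos"],s["tool_rot"],s["contact_force"])
for n in ("wrist","side","scene"): cv2.imwrite(f"pics/d2{n}.png",read_camera(n)[:,:,::-1])
a=cv2.imread("pics/d2scene.png")[150:270,310:400];b=cv2.imread("pics/d2side.png")[120:240,250:360]
cv2.imwrite("pics/d2sd.png",cv2.resize(np.hstack([a,b]),None,fx=4,fy=4,interpolation=cv2.INTER_CUBIC))
E
```

```text
[0.4336 0.2292 0.2163] [2.7026 0.0001 1.5689] [ 0.6017 -0.5188  0.3733]
```

View pics/d2sd.png

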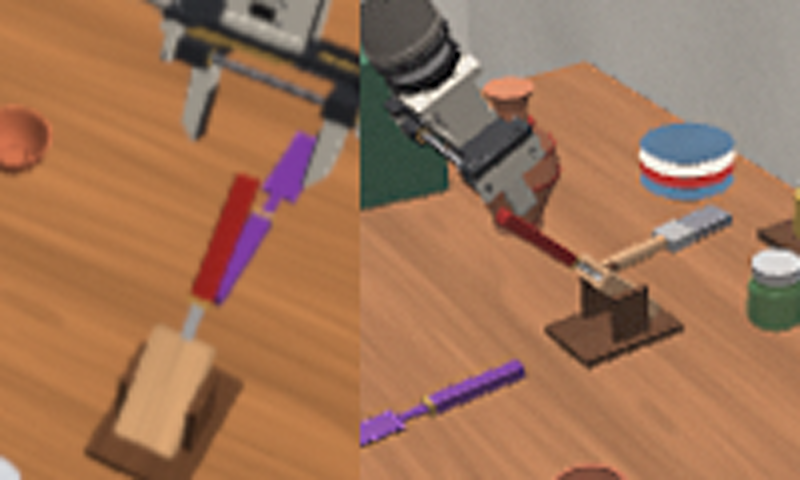

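View pics/d2wrist.png

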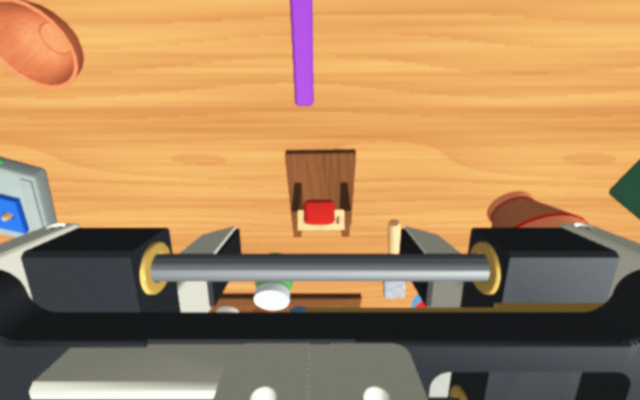

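The handle end is centred between the fingers at (319,212). I'll move in and grip.

Call:
apply_moves([
  {"grip": 1, "linear": [10, 0, -21], "turn": [0, 0, 0]},
  {"grip": 1, "linear": [20, 0, -42], "turn": [0, 0, 0]},
  {"grip": 1, "linear": [29.8, 0, -63.3], "turn": [0, 0, 0]},
  {"grip": 1, "linear": [29.8, 0, -63.3], "turn": [0, 0, 0]},
  {"grip": 0.4, "linear": [29.8, 0, -63.3], "turn": [0, 0, 0]},
  {"grip": 0.15, "linear": [29.8, 0, -63.3], "turn": [0, 0, 0]},
  {"grip": 0.1, "linear": [29.8, 0, -63.3], "turn": [0, 0, 0]},
  {"grip": 0.1, "linear": [29.8, 0, -63.3], "turn": [0, 0, 0]},
  {"grip": 0.1, "linear": [29.8, 0, -63.3], "turn": [0, 0, 0]},
  {"grip": 0.1, "linear": [29.8, 0, -63.3], "turn": [0, 0, 0]},
], grip_force=30)

```text
time: 13.65
tool_pos: [0.462, 0.2296, 0.1533]
tool_rot: [2.701, -0.001, 1.57]
contact_force: [-0.3, 0.4, -0.2]
opening: 0.0481
```

Call:
apply_moves([
  {"grip": 0, "linear": [0, 0, 0], "turn": [0, 0, 0]},
  {"grip": 0, "linear": [0, 0, 0], "turn": [0, 0, 0]},
  {"grip": 0, "linear": [0, 0, 0], "turn": [0, 0, 0]},
], grip_force=45)

```text
time: 13.95
tool_pos: [0.462, 0.2295, 0.153]
tool_rot: [2.702, -0.001, 1.57]
contact_force: [0.5, 0.2, -1.3]
opening: 0.0244
```

```bash
python3 - <<'E'
from h import *
s=observe();print(s["tool_pos"],s["tool_rot"],s["contact_force"],s["torque"],s["opening"])
for n in ("side","scene"): cv2.imwrite(f"pics/d3{n}.png",read_camera(n)[:,:,::-1])
a=cv2.imread("pics/d3scene.png")[150:270,310:400];b=cv2.imread("pics/d3side.png")[120:240,250:360]
cv2.imwrite("pics/d3sd.png",cv2.resize(np.hstack([a,b]),None,fx=4,fy=4,interpolation=cv2.INTER_CUBIC))
E
```

```text
[0.462  0.2295 0.153 ] [ 2.7019 -0.0005  1.5698] [ 0.5019  0.194  -1.2644] [ 0.006   0.2172 -0.0131] 0.02442505224719971
```

View pics/d3sd.png

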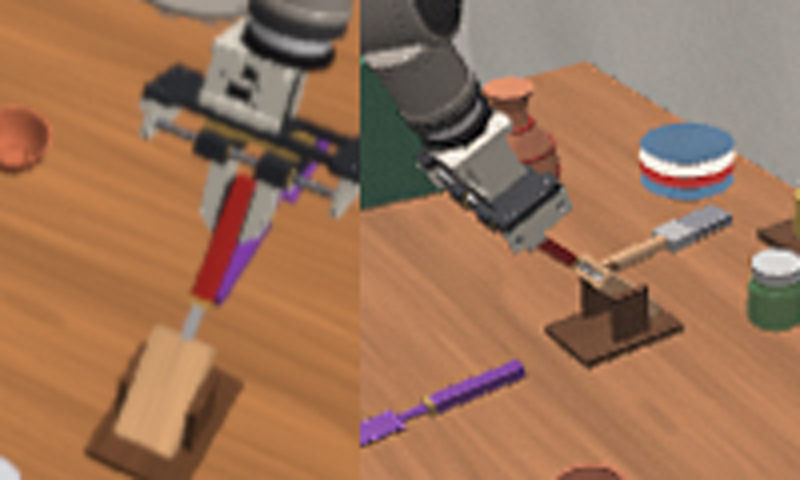

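Call:
apply_moves([
  {"grip": 0, "linear": [0, 0, 0], "turn": [0, 0, 0]},
  {"grip": 0, "linear": [0, 0, 0], "turn": [0, 0, 0]},
  {"grip": 0, "linear": [0, 0, 0], "turn": [0, 0, 0]},
  {"grip": 0, "linear": [0, 0, 0], "turn": [0, 0, 0]},
  {"grip": 0, "linear": [-3, 0, 3], "turn": [0, 0, 0]},
  {"grip": 0, "linear": [-8, -0.2, 8], "turn": [0, 0, 0]},
  {"grip": 0, "linear": [-14, -0.3, 14], "turn": [0, 0, 0]},
])

```text
time: 14.75
tool_pos: [0.4476, 0.229, 0.1674]
tool_rot: [2.702, -0.0, 1.57]
contact_force: [1.8, -0.0, -0.6]
opening: 0.0197
```

Gripped at 19.7 mm, with only a small drag force. I'll keep drawing it out.

Call:
apply_moves([
  {"grip": 0, "linear": [-10, -0.2, 10], "turn": [0, 0, 0]},
  {"grip": 0, "linear": [-20, -0.4, 20], "turn": [0, 0, 0]},
  {"grip": 0, "linear": [-31, -0.6, 31], "turn": [0, 0, 0]},
  {"grip": 0, "linear": [-42, -0.8, 42], "turn": [0, 0, 0]},
  {"grip": 0, "linear": [-52, -1.0, 52], "turn": [0, 0, 0]},
  {"grip": 0, "linear": [-62, -1.2, 62], "turn": [0, 0, 0]},
  {"grip": 0, "linear": [-70, -1.3, 70], "turn": [0, 0, 0]},
  {"grip": 0, "linear": [-74, -1.3, 76], "turn": [0, 0, 0]},
  {"grip": 0, "linear": [-74, -1.3, 76], "turn": [0, 0, 0]},
  {"grip": 0, "linear": [-74, -1.3, 76], "turn": [0, 0, 0]},
])

```text
time: 15.75
tool_pos: [0.374, 0.228, 0.243]
tool_rot: [2.702, -0.001, 1.57]
contact_force: [0.1, -0.4, -2.0]
opening: 0.0199
```

```bash
python3 - <<'E'
from h import *
s=observe();print(s["tool_pos"],s["tool_rot"],s["contact_force"],s["torque"],s["opening"])
for n in ("side","scene"): cv2.imwrite(f"pics/d4{n}.png",read_camera(n)[:,:,::-1])
a=cv2.imread("pics/d4scene.png")[130:270,310:400];b=cv2.imread("pics/d4side.png")[100:240,240:350]
cv2.imwrite("pics/d4sd.png",cv2.resize(np.hstack([a,b]),None,fx=4,fy=4,interpolation=cv2.INTER_CUBIC))
E
```

```text
[0.374 0.228 0.243] [ 2.7017 -0.0006  1.5699] [ 0.0863 -0.4435 -1.9843] [-0.0002  0.4382  0.0128] 0.019876535642090982
```

View pics/d4sd.png

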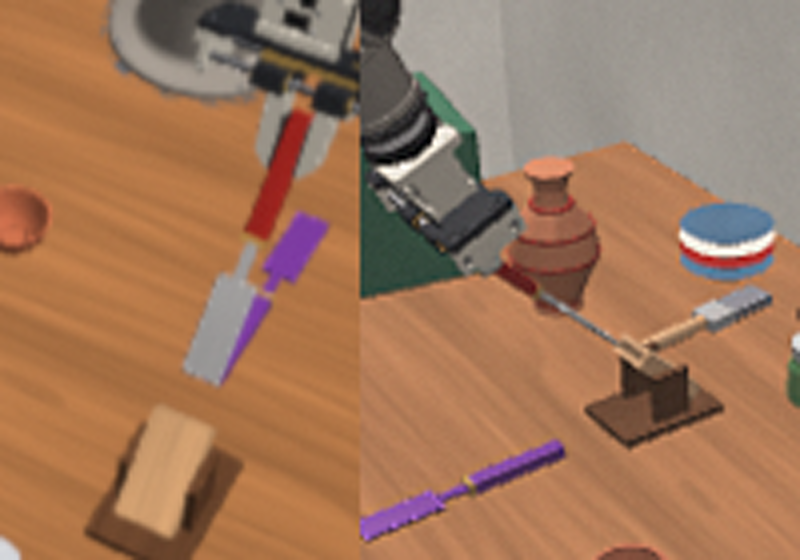

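The spatula is clear of the holder, with the blade fully visible in the scene view and a gap to the sleeve. Next I'll lift it, swing it towards the cup and turn it upright.

Call:
apply_moves([
  {"grip": 0, "linear": [0, 0, 15], "turn": [0, 0, 0]},
  {"grip": 0, "linear": [0, 0, 45], "turn": [0, 0, 0]},
  {"grip": 0, "linear": [5, 0, 80], "turn": [0, 0.5, 0]},
  {"grip": 0, "linear": [15, -15, 110], "turn": [0, 1.2, 0]},
  {"grip": 0, "linear": [30, -45, 135], "turn": [0, 2.0, 0]},
  {"grip": 0, "linear": [45, -80, 150], "turn": [0, 2.8, 0]},
  {"grip": 0, "linear": [60, -115, 157], "turn": [0, 3.6, 0]},
  {"grip": 0, "linear": [75, -150, 157], "turn": [0, 4.4, 0]},
  {"grip": 0, "linear": [90, -185, 157], "turn": [0, 5.2, 0]},
  {"grip": 0, "linear": [100, -220, 157], "turn": [0, 6.0, 0]},
])

```text
time: 16.85
tool_pos: [0.4751, 0.0058, 0.3994]
tool_rot: [-2.95, -0.0, 1.569]
contact_force: [1.6, 1.4, -1.2]
opening: 0.0198
```

Call:
apply_moves([
  {"grip": 0, "linear": [10, -35, 0], "turn": [0, 0.7, 0]},
  {"grip": 0, "linear": [20, -70, 0], "turn": [0, 1.5, 0]},
  {"grip": 0, "linear": [32, -105, 0], "turn": [0, 1.5, 0]},
  {"grip": 0, "linear": [45, -140, 0], "turn": [0, 1.5, 0]},
  {"grip": 0, "linear": [57, -175, 0], "turn": [0, 1.5, 0]},
  {"grip": 0, "linear": [67, -205, 0], "turn": [0, 1.5, 0]},
  {"grip": 0, "linear": [75, -228, 0], "turn": [0, 1.5, 0]},
  {"grip": 0, "linear": [77.6, -236.5, 0], "turn": [0, 1.5, 0]},
  {"grip": 0, "linear": [77.6, -236.5, 0], "turn": [0, 1.5, 0]},
  {"grip": 0, "linear": [77.6, -236.5, 0], "turn": [0, 1.5, 0]},
])

```text
time: 17.85
tool_pos: [0.5517, -0.2278, 0.3998]
tool_rot: [-2.796, -0.0, 1.57]
contact_force: [-0.3, 1.1, -2.0]
opening: 0.0196
```

```bash
python3 - <<'E'
from h import *
s=observe();print(s["tool_pos"],s["tool_rot"],s["contact_force"],s["opening"],s["qpos"])
print(R.from_euler("xyz",s["tool_rot"]).as_matrix())
for n in ("side","scene","wrist"): cv2.imwrite(f"pics/e1{n}.png",read_camera(n)[:,:,::-1])
a=cv2.imread("pics/e1scene.png")[60:240,190:300];b=cv2.imread("pics/e1side.png")[110:290,330:440]
cv2.imwrite("pics/e1sd.png",cv2.resize(np.hstack([a,b]),None,fx=3.3,fy=3.3,interpolation=cv2.INTER_CUBIC))
E
```

```text
[ 0.5517 -0.2278  0.3998] [-2.7957 -0.0002  1.5703] [-0.2825  1.1053 -2.0413] 0.019567538368500254 [-0.4425  0.6859  0.5403 -0.1831  2.2222 -2.1015]
[[ 0.0005  0.9408 -0.3391]
 [ 1.     -0.0004  0.0004]
 [ 0.0002 -0.3391 -0.9408]]
```

View pics/e1sd.png

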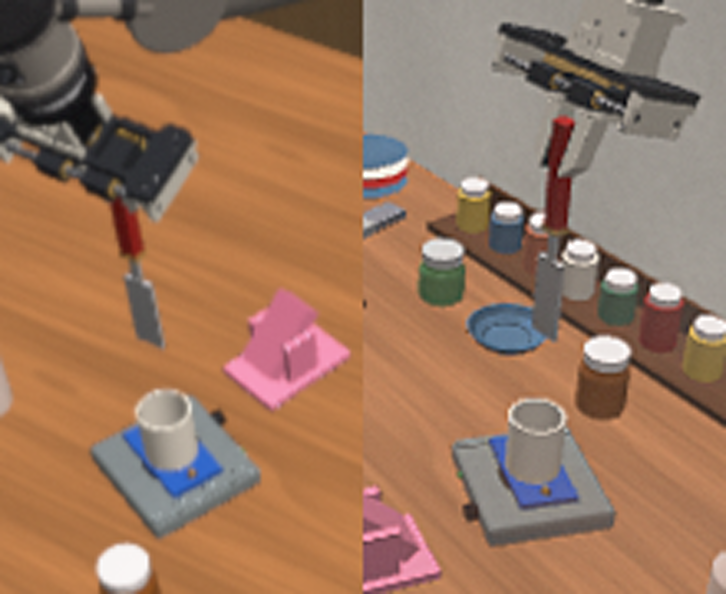

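View pics/e1wrist.png

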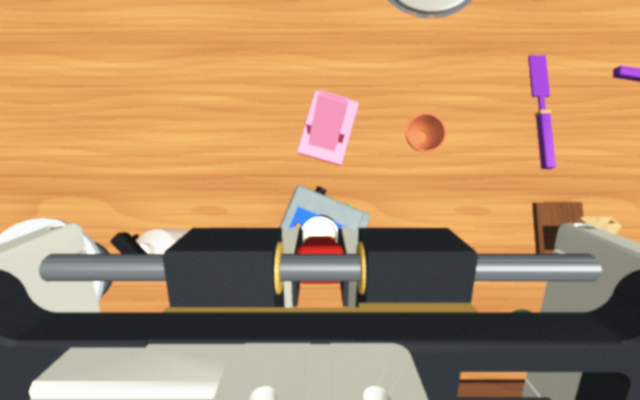

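```bash
cat > tri.py <<'E'
from h import *
from scipy.optimize import least_squares
def tri(ms,md):
    f=lambda X:np.concatenate([proj("scene",X)[0]-ms,proj("side",X)[0]-md])
    r=least_squares(f,[.55,-.22,.2]);return r.x,np.abs(r.fun).max()
E
python3 - <<'E'
from tri import *
k=3.3
S=lambda u,v:np.array([190+(u+.5)/k-.5,60+(v+.5)/k-.5]);D=lambda u,v:np.array([330+(u-363+.5)/k-.5,110+(v+.5)/k-.5])
t=tri(S(150,346),D(546,337));c=tri(S(131,256),D(556,231));print("tip",t,"collar",c)
v=c[0]-t[0];print(np.linalg.norm(v),v/np.linalg.norm(v),np.degrees(np.arccos(v[2]/np.linalg.norm(v))))
print("rim",tri(S(164,412),D(537,420)))
E
python3 - <<'E'
from h import *
a=cv2.imread("pics/e1scene.png")[115:205,205:275];b=cv2.imread("pics/e1side.png")[140:230,355:425]
cv2.imwrite("pics/e1z.png",cv2.resize(np.hstack([a,b]),None,fx=5.7,fy=5.7,interpolation=cv2.INTER_CUBIC))
E
```

```text
tip (array([ 0.5585, -0.2275,  0.2108]), np.float64(0.2088693840006215)) collar (array([ 0.5578, -0.2282,  0.3342]), np.float64(0.09073884699009227))
0.12331942412274771 [-0.0055 -0.0056  1.    ] 0.4509276635642595
rim (array([ 0.5565, -0.2285,  0.1058]), np.float64(0.13950759889101505))
```

View pics/e1z.png

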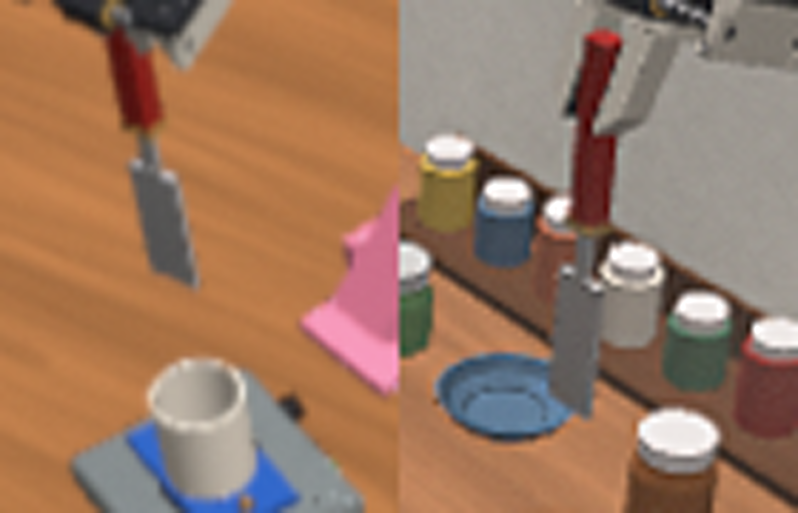

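The triangulated spatula is upright within about 1°. Its tip is at (0.5585, -0.2275, 0.211), directly above the mouth, so I'll lower it about 62 mm.

Call:
apply_moves([
  {"grip": 0, "linear": [-0.5, -0.5, -12], "turn": [0, 0, 0]},
  {"grip": 0, "linear": [-0.5, -0.5, -28], "turn": [0, 0, 0]},
  {"grip": 0, "linear": [-0.5, -0.5, -44], "turn": [0, 0, 0]},
  {"grip": 0, "linear": [-0.5, -0.5, -56], "turn": [0, 0, 0]},
  {"grip": 0, "linear": [-0.5, -0.5, -61], "turn": [0, 0, 0]},
  {"grip": 0, "linear": [-0.5, -0.5, -62], "turn": [0, 0, 0]},
  {"grip": 0, "linear": [-0.5, -0.5, -62], "turn": [0, 0, 0]},
  {"grip": 0, "linear": [-0.5, -0.5, -62], "turn": [0, 0, 0]},
  {"grip": 0, "linear": [-0.5, -0.5, -62], "turn": [0, 0, 0]},
  {"grip": 0, "linear": [-0.5, -0.5, -62], "turn": [0, 0, 0]},
])

```text
time: 19.0
tool_pos: [0.5512, -0.2291, 0.3383]
tool_rot: [-2.797, 0.001, 1.57]
contact_force: [0.3, 0.7, -1.9]
opening: 0.0196
```

```bash
python3 - <<'E'
from h import *
s=observe();print(s["time"],s["tool_pos"],s["tool_rot"],s["contact_force"],s["opening"],s["qvel"])
for n in ("side","scene"): cv2.imwrite(f"pics/f1{n}.png",read_camera(n)[:,:,::-1])
a=cv2.imread("pics/f1scene.png")[125:225,205:275];b=cv2.imread("pics/f1side.png")[175:275,350:420]
cv2.imwrite("pics/f1z.png",cv2.resize(np.hstack([a,b]),None,fx=5.7,fy=5.7,interpolation=cv2.INTER_CUBIC))
E
```

```text
19.0 [ 0.5512 -0.2291  0.3383] [-2.7966  0.0006  1.5696] [ 0.3395  0.7075 -1.9212] 0.019606876612179126 [ 0.0009  0.002   0.0021 -0.0009 -0.0024 -0.0008]
```

View pics/f1z.png

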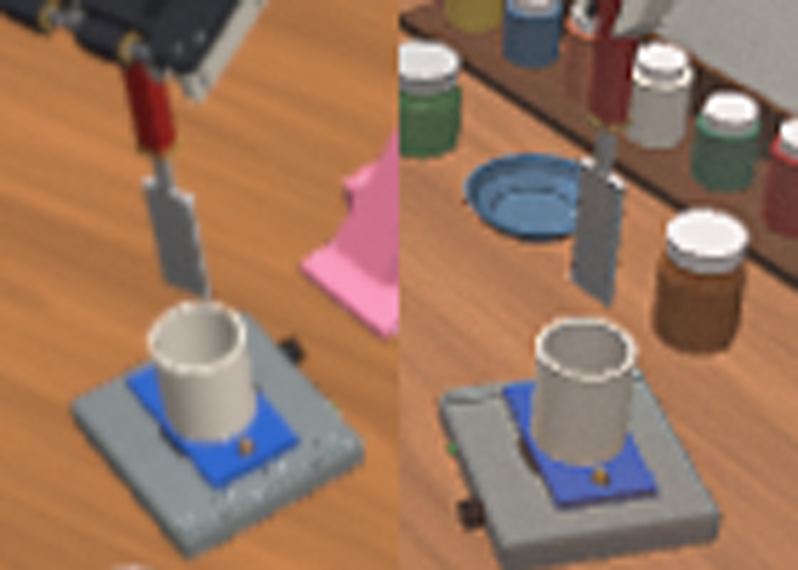

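View pics/f1scene.png

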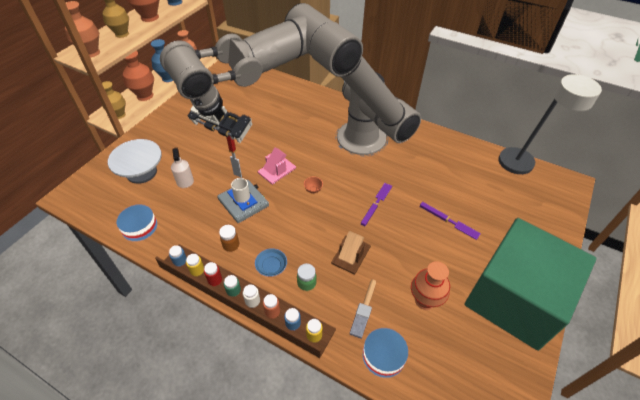

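```bash
python3 - <<'E'
from tri import *
k=5.7
S=lambda u,v:np.array([205+(u+.5)/k-.5,125+(v+.5)/k-.5]);D=lambda u,v:np.array([350+(u-399+.5)/k-.5,175+(v+.5)/k-.5])
t=tri(S(186,291),D(592,293));print("tip",t,"collar",tri(S(156,154),D(604,124)),"rim",tri(S(198,340),D(585,350)))
E
python3 -c "
from cell import *
print(hand_in())"
```

```text
tip (array([ 0.557 , -0.2288,  0.1531]), np.float64(0.010934142254654944)) collar (array([ 0.5574, -0.2272,  0.2715]), np.float64(0.5482067627185643)) rim (array([ 0.5571, -0.2272,  0.1087]), np.float64(0.031122931897016315))
the job is handed in; nothing more can be done
None
```

The cup is seated on the shaker base and let go, and the gripper is holding the spatula upright and still above its mouth. I handed the job in at about 19 s of the 61 s; no verdict came back.

- **Cup:** I gripped it from above and lined its holes up with the pegs by looking through them with the wrist camera. I then lowered it onto the pad and opened the fingers. The pictures afterwards showed the foot plate flat and parallel to the base, with the one hole in view centred on its peg.
- **Spatula:** I gripped the handle with the tool tilted 25°, drew it about 125 mm out along the slant, turned it 45° and carried it over the cup. The finger opening stayed at 19.6 to 19.9 mm, so it did not slip noticeably.
- **Last check of the spatula tip:** Using the scene and side cameras, I measured the tip at (0.557, -0.229, 0.153) and the cup mouth at (0.557, -0.227). That puts the tip about 2 mm off centre and about 41 mm above the rim at 0.112 m. The spatula is upright within about 1° and the joint speeds are near zero.
- **Bystanders:** They all look undisturbed in the last scene picture.

Some checks disagreed:
- **Base position:** My estimates differed by up to about 3 mm between pictures, which is why I aligned the cup through the holes.
- **Rim height:** The cameras gave 0.109 m, against the 0.112 m that the given sizes imply.
- **Wrist force:** With the spatula held it reads about 2 N, against the 1.1 N expected from its weight. I took that as sensor noise, since nothing else touches it in the pictures.

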